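# Raise a tube on strut posts and hang the vertebra casts astride it

### The arm

A 6-joint arm with a two-finger parallel gripper is mounted at the origin on the work surface. World frame = base frame: x ahead of the robot, y to its left, z up, the work surface at z = 0. Lengths are in mm, angles in rad, forces in N, time in s.
With the tool pointing down it reaches from about 350 to 800 mm from the base axis. Payload 7.3 kg.
Tool frame: the origin (TCP) lies between the finger pads; the fingertips stand 14 mm ahead of it and the grasp point (between the pads) lies 5 mm behind it (tip_extent is the distance from the TCP to the fingertips, in mm); z points along the fingers, y is the line along which they close (so a half turn about z gives the same grasp; the last joint's range is limited). The gripper opens to 85 mm and grips with 20 to 120 N. Pads are 22 mm wide; open, the fingers measure 114 mm over their backs; the gripper's body (76 mm by 85 mm) begins 54 mm behind the grasp point. The pads swing forward as they close: fully open they stand 13 mm farther back than shut.
Start: joints at [-1.294, 0.342, 1.524, -0, 1.275, -0.146], TCP at [215.439, -478.779, 245.322] pointing down, gripper open.
Joint ranges: [-2.53, 2.53], [-0.77, 2.02], [0.04, 2.7], [-1, 4.14], [0.28, 2.66], [-3.11, 3.11]. Speed limits (rad/s): [2.57, 2.57, 3.14, 3.14, 3.14, 3.14].

### API

Orientations are given as [roll, pitch, yaw] about the fixed x, y, z axes, in that order (R = Rz(yaw) Ry(pitch) Rx(roll)).
In Python, from bench import read_state, read_camera, camera_info, sign_off, tip_extent gives the robot as it stands.
- The arm moves only by the tool play_rows, never from a script. Its argument "targets" is a list of rows, each a list of 3 entries, a list of its own where there are three numbers: the shift along the tool's x, y, z scaled (see below), then the turn, a rotation vector about the tool's x, y, z scaled (see below), then the closure, from 0 (fully open) to 1 (shut). In form: [[[x, y, z], [rx, ry, rz], grip], ...]. A call has 1 to 5 rows; each row is the pose to reach, as a shift and turn from the pose commanded when the call began, along the tool's axes at that moment, turning the shorter way round; what a row does not reach only later rows make up. The controller multiplies each number of a shift by 800 mm and each number of a turn by 180 degrees. A row lasts 1/8 s, in which the tool goes at most 62.5 mm and 10.7 degrees, less where a joint would pass 70% of its speed; a pose out of reach is approached as far as the arm can. A call with a number of a shift or a turn outside -1 to 1 is refused whole. A call with a gripper value outside its range is refused whole. The fingers move at their own pace and stop on an object; "force" is the grip in N (left out, the last holds). Time passes only in rows, so rows that repeat a pose let the fingers close. It gives the time, the measured TCP pose, the force, the opening and the grip force at its end, in the units of the state.
- read_state(): the state, without advancing time (a new reading comes with each control period).
- read_camera(name): name is "scene" or "top" or "wrist"; returns (picture, depth): 480x640x3 uint8, red, green, blue; 480x640 float32, mm along the optical axis (not along the pixel's ray), 0 where there is no reading.
- camera_info(name): a dict with "fx", "fy", "cx", "cy" (pixels), "xyz" and "attitude" of the camera in the world. Camera axes: x right, y down, z forward; pixel columns grow to the right and rows downward; lengths in mm; the calibration is good to about 2 mm. The wrist camera is an equidistant fisheye: a pixel r from the principal point sees the ray r / f radians off the axis. A picture is of the moment at which its call begins: read the wrist's pose just before it. camera_info takes no time and is no camera call; for the wrist camera it gives the pose at the moment of the call.
- sign_off(): hands the job in; it is judged then, once.
The state is a dict: "time": time; "joint_pos": joint angles; "dq": joint speeds; "joint_torque": joint torques, N m; "eef_pos": TCP position; "tool_rot": TCP orientation; "wrist_force": force on the tool from outside, world axes, zero at the start; "ft_torque": the same for the moment, N m; "grip_width": opening from 0.0 (shut) to 1.0 (fully open); "gripper_force": force on a finger pad.
Only numpy, scipy, OpenCV 4.12 (cv2) and the standard library are available. Lean on these libraries where they do the work, as an engineer would, in place of code of your own. Each camera call takes 0.05 s, during which the arm holds its last target. There are 200 camera calls.

### The job

Set up the display mount for the fossil backbone: drop the hammer head of both fork posts from the rack into the slot of the strut and give each a quarter turn, collar down on the strut, so that the head catches under the lips and the fork is open along the strut. Then lay the square tube down in both forks, and set every vertebra cast that is on the table astride the tube, upright, with the tube seated up in its groove. Leave the bucket, the cups and the bottle where they are.

Things in the scene. Friction and masses are not known exactly. Their poses are not given: they have to be found in the camera images.
- strut: Fixed slotted strut, 420 long (y) x 52 (x) x 36 high, ends capped. Origin: centre of underside, z up. Slot in the top, 18 wide, centred, along y; lips 4 thick (32 to 36 high); inside 46 wide, floor at 3. Collar on the lips: the post origin is 23 above the strut origin, with 3 mm play under the lips; the head turns freely. Posts 280 apart (140 either side of the middle) leave room for four casts.
- rack: Wooden block fixed to the table, 70 (x) x 150 (y) x 26 high, origin: centre of its underside. Two pockets, 42 (x) x 20 (y), 16 deep, at y = -40 and +40, hold the posts, whose collars rest on its top, heads lengthwise along the rack's x.
- post_a: Yellow-brass fork post, 150 g, 68 high. Origin: centre of underside of its hammer head, z up. Head 36 (x) x 13 (y) x 6 high; neck 13 across; collar disc 38 across, underside 13 above the origin; shank; fork with two prongs 46 to 68 above the origin, 45 over their outsides along x, 16 wide in y: grip these along x. Half a turn makes no difference. Starts standing in the rack.
- post_b: Like post_a: yellow-brass fork post, 150 g, 68 high. Origin: centre of underside of its hammer head, z up. Head 36 (x) x 13 (y) x 6 high; neck 13 across; collar disc 38 across, underside 13 above the origin; shank; fork with two prongs 46 to 68 above the origin, 45 over their outsides along x, 16 wide in y: grip these along x. Half a turn makes no difference. Starts standing in the rack.
- post_a_seat (a point): Centre of the floor of post_a's fork, 46 above its origin (69 above the table when home in the strut). The fork is 35 wide inside, between the prongs, and open along the post's y, so the tube lies in it along the post's y.
- post_b_seat (a point): The same for post_b.
- tube: Square aluminium tube 25 x 25, 420 long (its y), 250 g, lying on the table at the start; origin: centre of its underside, z up.
- vert1: Plaster vertebra, 140 g, 56 wide (x; knobs to 76) x 40 long (y) x 68 high. Origin: centre of underside, z up. Stands on two weighted legs, 11 thick, 48 long; the groove between them, 34 wide, runs along y, open at both ends, roof 22 above the origin. On top an upright blade 12 thick (x), 30 long (y), 36 to 68 above the origin: pinch it across x. Three or four are there.
- vert2: Plaster vertebra, 140 g, 56 wide (x; knobs to 76) x 40 long (y) x 68 high. Origin: centre of underside, z up. Stands on two weighted legs, 11 thick, 48 long; the groove between them, 34 wide, runs along y, open at both ends, roof 22 above the origin. On top an upright blade 12 thick (x), 30 long (y), 36 to 68 above the origin: pinch it across x. Three or four are there.
- vert3: Plaster vertebra, 140 g, 56 wide (x; knobs to 76) x 40 long (y) x 68 high. Origin: centre of underside, z up. Stands on two weighted legs, 11 thick, 48 long; the groove between them, 34 wide, runs along y, open at both ends, roof 22 above the origin. On top an upright blade 12 thick (x), 30 long (y), 36 to 68 above the origin: pinch it across x. Three or four are there.
- vert4: Plaster vertebra, 140 g, 56 wide (x; knobs to 76) x 40 long (y) x 68 high. Origin: centre of underside, z up. Stands on two weighted legs, 11 thick, 48 long; the groove between them, 34 wide, runs along y, open at both ends, roof 22 above the origin. On top an upright blade 12 thick (x), 30 long (y), 36 to 68 above the origin: pinch it across x. Three or four are there.
- bucket: White bucket-shaped pot, 110 across the rim, 110 high; a bystander. Origin: centre of its underside.
- cup_blue: Blue cup, 72 across, 100 high; a bystander. Origin: centre of its underside.
- cup_green: Green cup, 84 across, 120 high; a bystander. Origin: centre of its underside.
- solvent: White bottle with red cap, 64 across, 150 high; a bystander. Origin: centre of its underside.
Not all that is in view belongs to the job. Leave any purple look-alike of the post_b alone.

How it is judged (in metres and radians):
On the way, in this order (a step that is already met when the one before it is completed fails the run):
1. both posts stand in the strut, collar down, turned so that their heads catch under the lips (x of post_a in the frame of strut between -0.006 and 0.006 m and y of post_a in the frame of strut between -0.2 and 0.2 m and z of post_a in the frame of strut between 0.02 and 0.027 m and angle between the x axis of each of post_a, post_b and the x axis of strut, either way round below 0.25 rad and angle between each of post_a, post_b's own z axis and vertical below 0.1 rad and x of post_b in the frame of strut between -0.006 and 0.006 m and y of post_b in the frame of strut between -0.2 and 0.2 m and z of post_b in the frame of strut between 0.02 and 0.027 m), for 0.2 s.
2. the tube lies in both forks (all of step 1 and x of post_a_seat in the frame of tube between -0.009 and 0.009 m and y of post_a_seat in the frame of tube between -0.202 and 0.202 m and z of post_a_seat in the frame of tube between -0.005 and 0.005 m and x of post_b_seat in the frame of tube between -0.009 and 0.009 m and y of post_b_seat in the frame of tube between -0.202 and 0.202 m and z of post_b_seat in the frame of tube between -0.005 and 0.005 m and angle between tube's own z axis and vertical below 0.08 rad), for 0.2 s.
At the end, for the whole second after the job is handed in: Both posts upright, collar on the strut (3 mm), within 6 mm of the slot line, heads across it (0.25 rad); tube on the floor of both forks (5 mm), level; every cast astride the tube: centred (7 mm), groove roof on it (5 mm), aligned (0.3 rad), upright (0.15 rad), at rest (all of step 2 and x of vert1 in the frame of tube between -0.007 and 0.007 m and y of vert1 in the frame of tube between -0.205 and 0.205 m and z of vert1 in the frame of tube between -0.002 and 0.008 m and angle between the y axis of each of vert1, vert2, vert3, vert4 and the y axis of tube, either way round below 0.3 rad and angle between each of vert1, vert2, vert3, vert4's own z axis and vertical below 0.15 rad and height (world z) of each of vert1, vert2, vert3, vert4 above 0.06 m and linear speed of each of vert1, vert2, vert3, vert4, tube below 0.02 m/s and x of vert2 in the frame of tube between -0.007 and 0.007 m and y of vert2 in the frame of tube between -0.205 and 0.205 m and z of vert2 in the frame of tube between -0.002 and 0.008 m and x of vert3 in the frame of tube between -0.007 and 0.007 m and y of vert3 in the frame of tube between -0.205 and 0.205 m and z of vert3 in the frame of tube between -0.002 and 0.008 m and x of vert4 in the frame of tube between -0.007 and 0.007 m and y of vert4 in the frame of tube between -0.205 and 0.205 m and z of vert4 in the frame of tube between -0.002 and 0.008 m); the robot touches nothing.
It fails at once if the bucket, a cup or the bottle is pushed more than 3 cm (distance of any of bucket, cup_blue, cup_green, solvent from where it was at the start of the episode above 0.03 m).
Of vert1, vert2, vert3, vert4 only 3 to 4 are there at a start; the rules pass over those that are not, and their reading is None.
At some moment in a run one of tube, vert1, vert2, vert3, vert4 may be knocked a few centimetres aside while the robot is not near it.
It also fails if it takes over 192 s, if anything falls off the work surface, if the arm or the gripper's body presses on something with over 40 N, if the wrist force passes 120 N, or if a joint passes its speed limit or range.

## Working session

There is one attempt and no reset: what is moved stays moved. The work goes in short steps, Python scripts to look and compute and a tool call to move; the robot and the scene stay as the last step left them, time stands still between calls to the robot, and variables do not carry over. Pictures are saved under pics/ and viewed, at most 14 in all, crops included, and the job is handed in when it is done.

Besides the shell and the picture viewer there is one more tool, called after ">>>" by a JSON object that holds its "op" and its "data". play_rows: Moves the arm, as the interface text tells. Its arguments: {"type":"object","properties":{"targets":{"type":"array"},"force":{"type":"number"}},"required":["targets"]}

```bash
ls; mkdir -p pics; python3 - <<'E'
from bench import *
import cv2,numpy as np
print(read_state(),tip_extent)
for n in("top","scene","wrist"):
    print(n,camera_info(n))
for n in("top","scene"):
    p,d=read_camera(n); cv2.imwrite(f"pics/{n}0.png",p[:,:,::-1]); np.save(f"pics/{n}0.npy",d)
E
```

```text
pics
{'time': 0.0, 'joint_pos': array([-1.29400088e+00,  3.42711212e-01,  1.52502349e+00, -5.92295917e-06,
        1.27540478e+00, -1.46041730e-01]), 'dq': array([-0.00095244,  0.00329106, -0.00051517, -0.00094251, -0.00171707,
        0.0006569 ]), 'joint_torque': array([-3.85873878e-03, -4.33689523e+01, -2.46018326e+01, -3.60590566e-04,
        7.72629690e-03,  1.05528650e-05]), 'eef_pos': array([ 215.32602259, -478.38924135,  244.62966378]), 'tool_rot': array([-3.14006148e+00, -2.19494637e-04,  4.22838736e-01]), 'wrist_force': array([ 0.36080702,  0.30892818, -0.30955219]), 'ft_torque': array([-0.00228971, -0.00852477,  0.01613942]), 'gripper_force': 0.0, 'grip_width': 1.0024011397259343} 14.0
top {'fx': 434.40716870627386, 'fy': 434.40716870627386, 'cx': 319.1833459587495, 'cy': 245.94582955809383, 'xyz': array([ 433.30627223,   11.87013153, 1002.01282739]), 'attitude': array([-2.98247066e+00,  1.57835875e-03, -1.54356004e+00])}
scene {'fx': 587.8155115230161, 'fy': 587.8155115230161, 'cx': 330.914913984663, 'cy': 238.53074164426994, 'xyz': array([1086.18964677, -506.16198183,  916.20835774]), 'attitude': array([-2.43352258, -0.018925  ,  0.77406178])}
wrist {'fx': 371.64829954431775, 'fy': 371.64829954431775, 'cx': 326.3239817299022, 'cy': 236.86663139753225, 'xyz': array([ 290.33541696, -443.62100315,  372.94765877]), 'attitude': array([ 2.81750675e+00,  2.36180246e-03, -1.14812318e+00])}
```

View pics/top0.png

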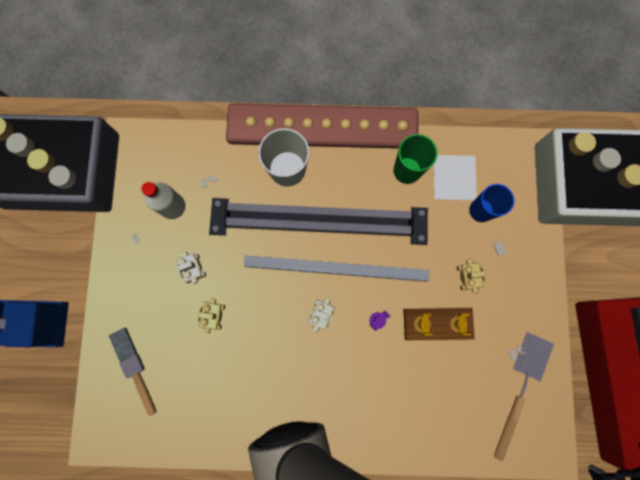

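View pics/scene0.png

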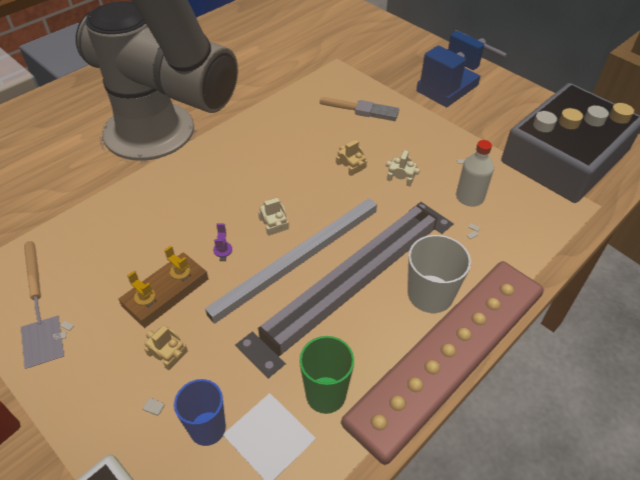

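```bash
cat > h.py <<'E'
from bench import *
import cv2,numpy as np
from scipy.spatial.transform import Rotation as R
def cloud(n,ci,d):
    v,u=np.mgrid[0:480,0:640].astype(float)
    x=(u-ci['cx'])/ci['fx'];y=(v-ci['cy'])/ci['fy']
    if n=='wrist':
        r=np.hypot(x,y);s=np.where(r>1e-9,np.tan(np.minimum(r,1.4))/np.maximum(r,1e-9),1);x=x*s;y=y*s
    P=np.dstack([x*d,y*d,d])
    W=P@R.from_euler('xyz',ci['attitude']).as_matrix().T+ci['xyz']
    W[d<=0]=np.nan
    return W
def snap(n,name=None):
    ci=camera_info(n);p,d=read_camera(n)
    if name: cv2.imwrite(f"pics/{name}.png",p[:,:,::-1])
    return p,cloud(n,ci,d),ci
def rect(P):
    (c,s,a)=cv2.minAreaRect(P[:,:2].astype(np.float32)); 
    if s[0]<s[1]: s=s[::-1];a+=90
    return np.round(c,1),np.round(s,1),round((a+90)%180-90,2)
E
python3 - <<'E'
from h import *
for n in("top","scene"):
    W=cloud(n,camera_info(n),np.load(f"pics/{n}0.npy"))
    print(n)
    ok=(np.abs(W[...,1])<500)&(W[...,0]>300)&(W[...,0]<800)
    z=W[...,2]
    print("table z",np.nanmedian(z[ok&(z<15)]))
    m=(ok&(z>8)).astype(np.uint8)
    k,l,st,c=cv2.connectedComponentsWithStats(m)
    for i in range(1,k):
        if st[i,4]<60: continue
        P=W[l==i]; zt=np.percentile(P[:,2],98)
        T=P[P[:,2]>zt-6]
        print(st[i,4],"px",np.round(c[i]),"ztop",round(zt,1),"all",*rect(P),"top",*rect(T))
E
```

```text
top
table z 0.6897004479963016
715 px [283. 167.] ztop 111.9 all [762.5  98.9] [108.2  74.6] 89.81 top [762.   98.8] [108.3  73.6] -89.92
764 px [414. 166.] ztop 121.5 all [ 771.1 -187.5] [81.9 57.3] -89.98 top [ 771.1 -187.8] [81.3 57.2] -89.87
1504 px [549. 188.] ztop 100.0 all [ 730.5 -494.6] [138.8  10.8] -0.02 top [ 731.3 -495. ] [136.1  10.1] 0.17
1127 px [163. 199.] ztop 151.4 all [678.  364.2] [63.7 57.1] -37.56 top [680.6 367.6] [29.  26.9] 42.67
1156 px [493. 202.] ztop 101.6 all [ 690.5 -361.8] [71.5 70. ] -63.0 top [ 689.9 -361. ] [70.7 70.6] 14.57
3345 px [319. 219.] ztop 39.4 all [654.4  21.1] [432.5  53.5] 88.84 top [654.3  20.8] [430.9  53.3] 88.78
626 px [190. 267.] ztop 69.0 all [534.  307.5] [75.4 47.7] 23.93 top [533.8 307.3] [30.  12.3] -66.15
2163 px [337. 268.] ztop 28.2 all [542.7 -22.6] [419.8  25.7] 86.94 top [542.6 -22.5] [419.8  25.5] 86.94
642 px [472. 275.] ztop 68.8 all [ 532.1 -326.6] [75. 48.] 9.57 top [ 532.5 -327. ] [30.3 11.9] -79.78
634 px [211. 315.] ztop 69.4 all [428.4 254.2] [75.3 47.4] -6.76 top [428.4 254.1] [29.5 11.7] 83.64
585 px [321. 31
[... 1213 characters left out ...]
] [45.  36.9] -10.33 top [ 427.5 -115.6] [48.2 15.7] -43.86
3268 px [161. 287.] ztop 80.1 all [ 424.7 -252. ] [150.8  76.8] -87.41 top [ 423.  -252.1] [96.1 49.3] -88.69
1106 px [164. 346.] ztop 69.2 all [ 533.1 -325.4] [76.  48.2] 8.99 top [ 532.3 -325.8] [30.1 13.9] -81.25
2207 px [322. 364.] ztop 121.3 all [ 771.3 -186. ] [82.5 57.2] -89.99 top [ 771.3 -185.9] [82.4 57.1] 89.81
2456 px [200. 410.] ztop 101.2 all [ 690.2 -360.1] [71.  70.6] 47.32 top [ 690.2 -360.1] [71.  70.6] 47.32
83 px [153. 406.] ztop 11.2 all [ 602.  -399.8] [25.8 20.5] 27.36 top [ 602.  -399.8] [25.8 20.5] 27.36
260 px [118. 467.] ztop 101.4 all [ 689.4 -494.8] [51.4 10.2] -0.06 top [ 689.4 -495.7] [51.4  8.5] -0.06
```

```bash
cat >> h.py <<'E'
def plan(*T):
    """T: (x,y,z,yaw_deg) targets, each relative to the previous one (one call each)"""
    s=read_state();p=np.array(s['eef_pos']);Rc=R.from_euler('xyz',s['tool_rot'])
    print("at",np.round(p,1),"rpy",np.round(np.degrees(s['tool_rot']),2),"w",round(s['grip_width']*85,1),"t",round(s['time'],2),"q",np.round(s['joint_pos'],2),"F",np.round(s['wrist_force'],1))
    for t in T:
        q=np.array(t[:3],float);Rn=R.from_euler('xyz',[np.pi,0,np.radians(t[3])])
        d=Rc.inv().apply(q-p);rv=(Rc.inv()*Rn).as_rotvec(degrees=True)
        print(t,"shift",np.round(d/800,4).tolist(),"turn",np.round(rv/180,4).tolist(),"rows>=",int(np.ceil(max(np.linalg.norm(d)/62.5,np.linalg.norm(rv)/10.7))))
        p,Rc=q,Rn
E
python3 - <<'E'
from h import *
W=cloud("top",camera_info("top"),np.load("pics/top0.npy"))
W2=cloud("scene",camera_info("scene"),np.load("pics/scene0.npy"))
for w in(W,W2):
  for s in(-213,-293):
    m=(abs(w[...,0]-424)<40)&(abs(w[...,1]-s)<35)&(w[...,2]>75); print(m.sum(),rect(w[m]))
plan((320,-360,245,60),(423,-253,220,90))
E
```

```text
41 (array([ 423.3, -213.8]), array([43.3, 16.2]), 2.02)
44 (array([ 425.5, -292.7]), array([43.2, 16.4]), 1.46)
74 (array([ 423.6, -212.5]), array([46.3, 16.3]), 2.19)
75 (array([ 424. , -292.3]), array([49.1, 14.8]), 2.9)
at [ 215.3 -478.4  244.7] rpy [-1.7992e+02 -1.0000e-02  2.4220e+01] w 85.2 t 0.1 q [-1.29  0.34  1.52 -0.    1.28 -0.15] F [ 1.   0.5 -0.2]
(320, -360, 245, 60) shift [0.18, -0.0813, -0.0002] turn [-0.0004, -0.0002, -0.1988] rows>= 4
(423, -253, 220, 90) shift [0.1802, 0.0446, 0.0313] turn [-0.0, 0.0, -0.1667] rows>= 3
```

>>> {"op": "play_rows", "data": {"targets": [[[0.09,-0.04,0],[0,0,-0.06],0],[[0.18,-0.0813,0],[-0.0004,0,-0.1],0],[[0.18,-0.0813,0],[-0.0004,0,-0.15],0],[[0.18,-0.0813,0],[-0.0004,0,-0.1988],0],[[0.18,-0.0813,0],[-0.0004,0,-0.1988],0]], "force": 40}}

```text
time: 0.72
eef_pos: [320.3, -359.9, 245.1]
tool_rot: [3.141, 0.0, 1.047]
wrist_force: [-0.4, 0.4, 0.2]
grip_width: 0.994
gripper_force: 0.0
```

>>> {"op": "play_rows", "data": {"targets": [[[0.06,0.015,0.01],[0,0,-0.05],0],[[0.12,0.03,0.02],[0,0,-0.11],0],[[0.1802,0.0446,0.0313],[0,0,-0.1667],0],[[0.1802,0.0446,0.0313],[0,0,-0.1767],0],[[0.1802,0.0446,0.0313],[0,0,-0.1767],0]]}}

```text
time: 1.35
eef_pos: [422.7, -253.9, 220.1]
tool_rot: [3.141, 0.001, 1.599]
wrist_force: [0.4, 0.2, 0.1]
grip_width: 1.0
gripper_force: 0.0
```

```bash
python3 - <<'E'
from h import *
p,w,ci=snap("wrist","w1")
np.save("pics/w1.npy",w)
print("table",np.nanmedian(w[...,2][w[...,2]<10]))
for s in(-213,-293):
    m=(abs(w[...,0]-424)<40)&(abs(w[...,1]-s)<35)&(w[...,2]>75); print(m.sum(),rect(w[m]), np.nanmax(w[...,2][m]))
plan()
E
```

```text
table 0.36125510001437533
21297 (array([ 424. , -224.6]), array([80. , 46.7]), 0.04) 308.272635067379
295 (array([ 424. , -278.8]), array([79.5, 41.4]), -0.12) 287.83128215025613
at [ 422.5 -254.3  220.3] rpy [1.7997e+02 8.0000e-02 9.1590e+01] w 84.7 t 1.4 q [-0.7   0.31  1.65 -0.    1.18 -0.72] F [-1.   0.5 -0.9]
```

View pics/w1.png

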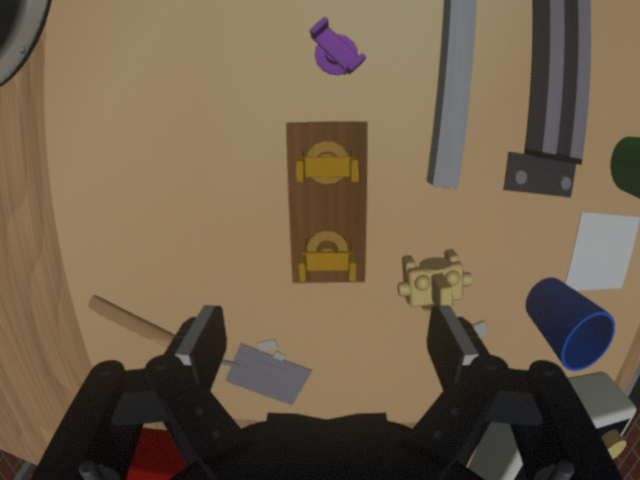

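```bash
python3 - <<'E'
from h import *
w=np.load("pics/w1.npy")
for s in(-213,-293):
    m=(abs(w[...,0]-424)<40)&(abs(w[...,1]-s)<25)&(w[...,2]>77)&(w[...,2]<90); print(m.sum(),rect(w[m]), np.percentile(w[...,2][m],90))
P=(423.4,-213.3)
plan((424.3,-292.5,110,92),(424.3,-292.5,66,92))
E
```

```text
281 (array([ 421.8, -209.9]), array([44.6, 15.8]), 1.92) 81.44679083366009
248 (array([ 424.4, -289.9]), array([44.5, 17.1]), 2.93) 81.42903616219728
at [ 422.5 -254.3  220.3] rpy [1.7997e+02 8.0000e-02 9.1590e+01] w 84.7 t 1.4 q [-0.7   0.31  1.65 -0.    1.18 -0.72] F [-1.   0.5 -0.9]
(424.3, -292.5, 110, 92) shift [-0.0476, 0.0008, 0.1379] turn [0.0002, 0.0004, -0.0023] rows>= 2
(424.3, -292.5, 66, 92) shift [0.0, -0.0, 0.055] turn [0.0, 0.0, 0.0] rows>= 1
```

>>> {"op": "play_rows", "data": {"targets": [[[-0.0476,0.0008,0.06],[0,0,-0.0023],0],[[-0.0476,0.0008,0.12],[0,0,-0.0023],0.2],[[-0.0476,0.0008,0.1379],[0,0,-0.0023],0.2],[[-0.0476,0.0008,0.1379],[0,0,-0.0023],0.2]]}}

```text
time: 1.9
eef_pos: [424.5, -292.0, 110.1]
tool_rot: [3.141, 0.0, 1.608]
wrist_force: [0.6, -0.1, 0.8]
grip_width: 0.802
gripper_force: 0.0
```

```bash
python3 - <<'E'
from h import *
for i in range(2):
    p,w,ci=snap("wrist")
    for s in(-213,-293):
        m=(abs(w[...,0]-424)<40)&(abs(w[...,1]-s)<25)&(w[...,2]>75)&(w[...,2]<90); print(m.sum(),rect(w[m]), np.percentile(w[...,2][m],90))
plan((424.3,-291.5,66,92))
E
```

```text
946 (array([ 422.1, -210.3]), array([45.1, 16.1]), 2.24) 81.40774955878413
742 (array([ 424.5, -290. ]), array([45.4, 16.6]), 2.26) 81.28022367593839
936 (array([ 422.2, -210.2]), array([45.3, 16.1]), 2.16) 81.37674442785607
738 (array([ 424.5, -289.7]), array([45.4, 16.4]), 3.26) 81.21315899267877
at [ 425.7 -292.4  111.7] rpy [179.84   0.18  92.19] w 67.7 t 2.0 q [-0.75  0.47  1.73 -0.    0.93 -0.79] F [ 0.1 -0.2  0.4]
(424.3, -291.5, 66, 92) shift [0.0014, -0.0018, 0.0571] turn [0.0009, 0.001, 0.001] rows>= 1
```

```bash
cat >> h.py <<'E'
import json,os
def cmd():
    d=json.load(open('cmd.json'));return np.array(d['p']),R.from_quat(d['q'])
def mv(*calls):
    """book executed calls: (shift,turn) of last row, raw units"""
    p,r=cmd()
    for s,t in calls:
        p=p+r.apply(np.array(s)*800);r=r*R.from_rotvec(np.array(t)*np.pi)
    json.dump({'p':p.tolist(),'q':r.as_quat().tolist()},open('cmd.json','w'))
def plan(*T):
    s=read_state();p,Rc=cmd()
    print("meas",np.round(s['eef_pos'],1),np.round(np.degrees(s['tool_rot']),2),"cmd",np.round(p,2),np.round(Rc.as_euler('xyz',degrees=True),2),"w",round(s['grip_width']*85,1),"t",round(s['time'],2),"q6",np.round(s['joint_pos'][5],2),"F",np.round(s['wrist_force'],1))
    for t in T:
        q=np.array(t[:3],float);Rn=R.from_euler('xyz',[np.pi,0,np.radians(t[3])])
        d=Rc.inv().apply(q-p);rv=(Rc.inv()*Rn).as_rotvec(degrees=True)
        print(t,"shift",np.round(d/800,4).tolist(),"turn",np.round(rv/180,4).tolist(),"rows>=",int(np.ceil(max(np.linalg.norm(d)/62.5,np.linalg.norm(rv)/10.7))))
        p,Rc=q,Rn
E
python3 - <<'E'
from h import *
json.dump({'p':[215.439,-478.779,245.322],'q':R.from_euler('xyz',[np.pi,0,-1.294+.146+np.pi/2]).as_quat().tolist()},open('cmd.json','w'))
mv(([0.18,-0.0813,0],[-0.0004,0,-0.1988]),([0.1802,0.0446,0.0313],[0,0,-0.1767]),([-0.0476,0.0008,0.1379],[0,0,-0.0023]))
for i in range(3): plan()
plan((424.5,-291.5,66,92.2))
E
```

```text
meas [ 425.7 -292.4  111.7] [179.84   0.18  92.19] cmd [ 424.99 -291.52  109.99] [1.7995e+02 5.0000e-02 9.2230e+01] w 67.7 t 2.0 q6 -0.79 F [ 0.1 -0.2  0.4]
meas [ 425.7 -292.4  111.7] [179.84   0.18  92.19] cmd [ 424.99 -291.52  109.99] [1.7995e+02 5.0000e-02 9.2230e+01] w 67.7 t 2.0 q6 -0.79 F [ 0.1 -0.2  0.4]
meas [ 425.7 -292.4  111.7] [179.84   0.18  92.19] cmd [ 424.99 -291.52  109.99] [1.7995e+02 5.0000e-02 9.2230e+01] w 67.7 t 2.0 q6 -0.79 F [ 0.1 -0.2  0.4]
meas [ 425.7 -292.4  111.7] [179.84   0.18  92.19] cmd [ 424.99 -291.52  109.99] [1.7995e+02 5.0000e-02 9.2230e+01] w 67.7 t 2.0 q6 -0.79 F [ 0.1 -0.2  0.4]
(424.5, -291.5, 66, 92.2) shift [0.0001, -0.0007, 0.055] turn [0.0003, 0.0003, 0.0002] rows>= 1
```

>>> {"op": "play_rows", "data": {"targets": [[[0.0001,-0.0007,0.03],[0,0,0],0.2],[[0.0001,-0.0007,0.055],[0,0,0],0.2],[[0.0001,-0.0007,0.055],[0,0,0],0.2]]}}

```text
time: 2.38
eef_pos: [424.7, -291.5, 66.6]
tool_rot: [3.141, 0.001, 1.61]
wrist_force: [-0.7, -0.1, 0.4]
grip_width: 0.802
gripper_force: 0.0
```

>>> {"op": "play_rows", "data": {"targets": [[[0,0,0],[0,0,0],0.7],[[0,0,0],[0,0,0],0.7],[[0,0,0],[0,0,0],0.7],[[0,0,0],[0,0,0],0.7],[[0,0,0],[0,0,0],0.7]], "force": 50}}

```text
time: 3.0
eef_pos: [425.3, -292.2, 67.8]
tool_rot: [3.138, 0.003, 1.61]
wrist_force: [-1.1, 0.8, 6.0]
grip_width: 0.521
gripper_force: 50.6
```

```bash
python3 - <<'E'
from h import *
mv(([0.0001,-.0007,.055],[0,0,0]))
p,w,ci=snap("wrist","w2")
np.save("pics/w2.npy",w)
m=(abs(w[...,0]-424)<40)&(abs(w[...,1]+213)<25)&(w[...,2]>75)&(w[...,2]<90); print(m.sum(),rect(w[m]))
plan((424.5,-291.5,150,92.2))
E
```

```text
1783 (array([ 422.2, -210.3]), array([45.4, 15.9]), 2.18)
meas [ 425.3 -292.2   67.8] [179.82   0.19  92.23] cmd [ 424.47 -291.51   65.99] [1.7995e+02 5.0000e-02 9.2230e+01] w 44.0 t 3.05 q6 -0.79 F [-1.5  0.6  6.9]
(424.5, -291.5, 150, 92.2) shift [-0.0001, 0.0001, -0.105] turn [0.0003, 0.0003, 0.0002] rows>= 2
```

View pics/w2.png

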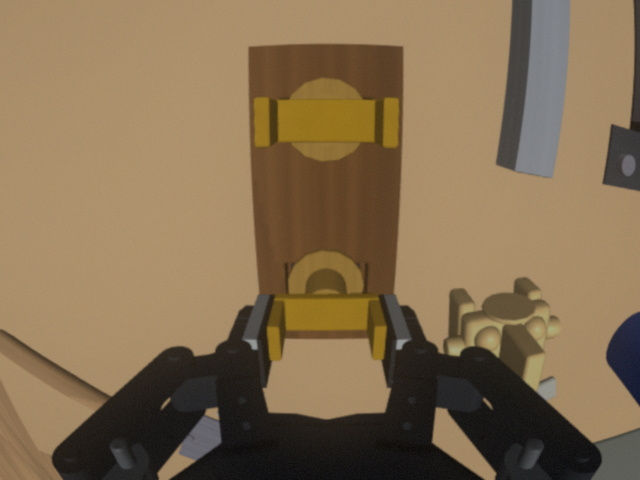

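>>> {"op": "play_rows", "data": {"targets": [[[0,0,-0.03],[0,0,0],0.7],[[0,0,-0.07],[0,0,0],0.7],[[0,0,-0.105],[0,0,0],0.7],[[0,0,-0.105],[0,0,0],0.7]]}}

```text
time: 3.55
eef_pos: [425.5, -292.4, 152.4]
tool_rot: [3.137, 0.005, 1.61]
wrist_force: [0.8, -0.4, -2.0]
grip_width: 0.51
gripper_force: 51.7
```

```bash
cat >> h.py <<'E'
def inhand(w,zl=-22,zh=5,name=None):
    """points in tool frame near TCP (mm)"""
    s=read_state();r=R.from_euler('xyz',s['tool_rot'])
    T=(w-np.array(s['eef_pos']))@r.as_matrix()
    return T
E
python3 - <<'E'
from h import *
mv(([0,0,-.105],[0,0,0]))
p,w,ci=snap("wrist","w3")
T=inhand(w);np.save("pics/w3.npy",T)
hsv=cv2.cvtColor(p,cv2.COLOR_RGB2HSV)
brass=(hsv[...,0]>18)&(hsv[...,0]<32)&(hsv[...,1]>190)
m=brass&(np.hypot(T[...,0],T[...,1])<45)&(abs(T[...,2])<60)
Q=T[m];print(m.sum(),Q.min(0),Q.max(0))
h,e=np.histogram(Q[:,2],np.arange(-30,60,3));print([(int(a),int(b)) for a,b in zip(e,h) if b])
top=Q[Q[:,2]<Q[:,2].min()+4];print(rect(top),np.median(top,0))
plan((560,-200,150,60),(655,-120,150,30),(655,-120,150,0))
E
```

```text
3656 [ -6.68102023 -21.12461834 -16.40069781] [10.16402807 22.95960985 16.6029842 ]
[(-18, 112), (-15, 588), (-12, 34), (-9, 34), (-6, 31), (-3, 22), (0, 28), (3, 61), (6, 2558), (9, 181), (12, 6), (15, 1)]
(array([1.5, 0.9]), array([44.2, 15.9]), 89.32) [  2.34311795 -16.48132767 -14.42276999]
meas [ 424.7 -291.7  150.8] [1.7985e+02 1.6000e-01 9.2230e+01] cmd [ 424.4  -291.43  149.99] [1.7995e+02 5.0000e-02 9.2230e+01] w 43.7 t 3.6 q6 -0.79 F [ 0.1 -0.2 -1.7]
(560, -200, 150, 60) shift [0.1076, 0.1738, 0.0] turn [0.0003, 0.0002, 0.179] rows>= 4
(655, -120, 150, 30) shift [0.146, 0.0528, 0.0] turn [-0.0, -0.0, 0.1667] rows>= 3
(655, -120, 150, 0) shift [0.0, 0.0, 0.0] turn [0.0, -0.0, 0.1667] rows>= 3
```

```bash
python3 - <<'E'
from h import *
plan((540,-205,150,45),(651.4,-119,140,-1.2))
E
```

```text
meas [ 424.7 -291.7  150.8] [1.7985e+02 1.6000e-01 9.2230e+01] cmd [ 424.4  -291.43  149.99] [1.7995e+02 5.0000e-02 9.2230e+01] w 43.7 t 3.6 q6 -0.79 F [ 0.1 -0.2 -1.7]
(540, -205, 150, 45) shift [0.1023, 0.1486, 0.0] turn [0.0004, 0.0002, 0.2624] rows>= 5
(651.4, -119, 140, -1.2) shift [0.1745, 0.0225, 0.0125] turn [0.0, -0.0, 0.2567] rows>= 5
```

>>> {"op": "play_rows", "data": {"targets": [[[0.0205,0.0297,0],[0,0,0.0525],0.7],[[0.041,0.0595,0],[0,0,0.105],0.7],[[0.0615,0.0892,0],[0,0,0.1575],0.7],[[0.082,0.119,0],[0,0,0.21],0.7],[[0.1023,0.1486,0],[0.0004,0.0002,0.2624],0.7]]}}

```text
time: 4.22
eef_pos: [540.0, -204.0, 148.2]
tool_rot: [-3.139, 0.001, 0.78]
wrist_force: [0.7, -0.4, -1.2]
grip_width: 0.518
gripper_force: 51.7
```

>>> {"op": "play_rows", "data": {"targets": [[[0.035,0.0045,0.0025],[0,0,0.0515],0.7],[[0.07,0.009,0.005],[0,0,0.103],0.7],[[0.105,0.0135,0.0075],[0,0,0.155],0.7],[[0.14,0.018,0.01],[0,0,0.206],0.7],[[0.1745,0.0225,0.0125],[0,0,0.2567],0.7]]}}

```text
time: 4.85
eef_pos: [651.3, -118.2, 137.7]
tool_rot: [-3.141, 0.003, -0.026]
wrist_force: [0.4, 0.3, -1.8]
grip_width: 0.517
gripper_force: 51.7
```

>>> {"op": "play_rows", "data": {"targets": [[[0,0,0],[0,0,0],0.7],[[0,0,0],[0,0,0],0.7]]}}

```text
time: 5.1
eef_pos: [650.5, -119.2, 138.6]
tool_rot: [-3.141, 0.003, -0.019]
wrist_force: [-0.2, -0.3, -2.3]
grip_width: 0.516
gripper_force: 51.6
```

```bash
python3 - <<'E'
from h import *
mv(([0.1023,.1486,0],[.0004,.0002,.2624]),([.1745,.0225,.0125],[0,0,.2567]))
p,w,ci=snap("wrist","w4")
np.save("pics/w4.npy",w)
T=inhand(w);np.save("pics/w4T.npy",T)
hsv=cv2.cvtColor(p,cv2.COLOR_RGB2HSV)
brass=(hsv[...,0]>18)&(hsv[...,0]<32)&(hsv[...,1]>190)
m=brass&(np.hypot(T[...,0],T[...,1])<45)&(abs(T[...,2])<60)
Q=T[m];top=Q[Q[:,2]<np.percentile(Q[:,2],1)+4];print(rect(top),np.percentile(Q[:,2],1))
plan()
E
```

```text
(array([ 1.4, -1.7]), array([43.8, 14.9]), -89.51) -13.292111467597453
meas [ 650.5 -119.5  139. ] [-1.7999e+02  1.1000e-01 -1.1500e+00] cmd [ 651.45 -119.05  140.  ] [-1.7999e+02  1.0000e-02 -1.2100e+00] w 43.8 t 5.15 q6 1.29 F [ 0.5  0.  -1.8]
```

View pics/w4.png

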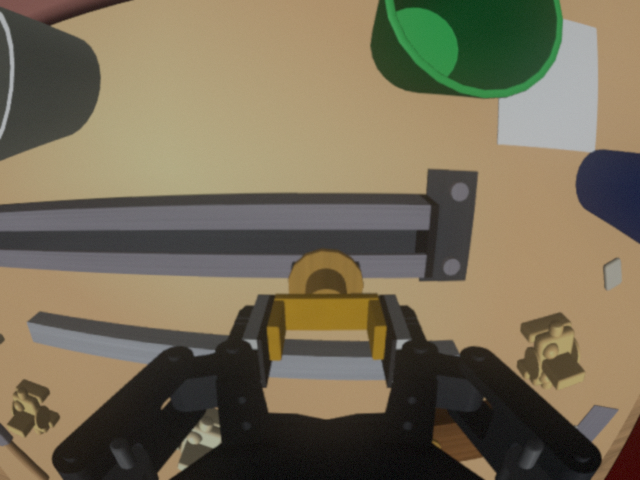

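```bash
cat >> h.py <<'E'
def slot(w,ys,tol=3):
    z=w[...,2];x=w[...,0];y=w[...,1]
    b=(abs(x-652)<60)&(z<60)&(z>20)
    zt=np.percentile(z[b&(z>32)],70)
    L=b&(abs(z-zt)<tol)
    out=[]
    for yc in ys:
        X=np.sort(x[L&(abs(y-yc)<4)])
        if len(X)<20: continue
        g=np.diff(X);i=g.argmax()
        out.append((yc,X[0],X[i],X[i+1],X[-1]))
    o=np.array(out)
    return zt,o
E
python3 - <<'E'
from h import *
w=np.load("pics/w4.npy");z,o=slot(w,list(range(-160,-130,6))+list(range(-90,-10,8)));print(z);print(np.round(o,1))
for n in("top","scene"):
    w=cloud(n,camera_info(n),np.load(f"pics/{n}0.npy"))
    z,o=slot(w,range(-160,200,20));print(n,z);print(np.round(o,1))
    if len(o): print(np.polyfit(o[:,0],(o[:,2]+o[:,3])/2,1),np.polyfit(o[:,0],(o[:,1]+o[:,4])/2,1))
E
```

```text
36.18920605113102
[[-160.   624.1  641.6  659.1  676.2]
 [-154.   624.2  641.8  659.8  676.3]
 [-148.   624.2  642.   659.9  676.4]
 [-142.   625.   642.   659.9  677.1]
 [-136.   637.2  642.3  660.1  677.1]
 [ -90.   625.7  643.2  660.8  678.2]
 [ -82.   625.7  643.2  661.1  678. ]
 [ -74.   625.9  643.3  660.5  678.1]
 [ -66.   625.8  643.6  660.8  678.2]
 [ -58.   626.4  644.   661.   678.5]
 [ -50.   626.3  643.7  661.1  678.9]
 [ -42.   626.5  643.8  661.4  679.2]
 [ -34.   626.7  644.3  661.5  678.8]
 [ -26.   626.6  644.   661.7  679.1]
 [ -18.   627.   644.3  662.   679.5]]
top 38.12179528096321
[[-160.   625.1  641.3  659.4  675.4]
 [-140.   626.8  640.5  661.2  675.6]
 [-120.   626.2  642.3  660.4  677.4]
 [-100.   625.6  641.8  660.6  676.8]
 [ -80.   627.1  641.2  661.4  676.2]
 [ -60.   627.   642.9  661.2  678.1]
 [ -40.   628.   642.7  663.2  677.7]
 [ -20.   627.7  644.3  662.8  679.4]
 [   0.   629.8  643.9  662.2  678.9]
 [  20.   629.1  643.3  664.   678.1]
 [  40.   628.6  645.1  663.8  680.2]
 [  60.   630.6  644.6  665.4  679.4]
 [  80.   630.2  646.2  664.6  68
[... 332 characters left out ...]
625.3  643.   659.5  676.5]
 [-120.   625.   641.7  659.7  676.8]
 [-100.   625.3  642.9  660.9  677.2]
 [ -80.   625.   643.6  660.2  677.3]
 [ -60.   626.   644.   661.   678.2]
 [ -40.   626.3  644.1  661.6  679.5]
 [ -20.   626.6  644.7  662.2  679.7]
 [   0.   628.4  644.9  662.2  679.8]
 [  20.   627.9  645.   661.6  680.7]
 [  40.   627.7  645.6  663.3  679.4]
 [  60.   628.9  645.3  663.   681.1]
 [  80.   629.7  645.7  664.2  680.6]
 [ 100.   630.   645.6  664.4  682.4]
 [ 120.   630.2  647.6  664.6  682.3]
 [ 140.   629.8  647.6  664.9  681.4]
 [ 160.   631.   647.7  665.   682.6]
 [ 180.   630.5  647.8  666.7  683.3]]
[1.90335989e-02 6.53479888e+02] [2.03014567e-02 6.53495187e+02]
```

>>> {"op": "play_rows", "data": {"targets": [[[-0.0005,0,0.03],[0,0,0],0.7],[[-0.0005,0,0.055],[0,0,0],0.7],[[-0.0005,0,0.063],[0,0,0],0.7],[[-0.0005,0,0.069],[0,0,0],0.7],[[-0.0005,0,0.07],[0,0,0],0.7]]}}

```text
time: 5.78
eef_pos: [651.2, -119.4, 84.4]
tool_rot: [3.141, -0.001, -0.021]
wrist_force: [0.2, 0.4, -1.6]
grip_width: 0.517
gripper_force: 51.7
```

>>> {"op": "play_rows", "data": {"targets": [[[0,0,0.003],[0,0,0],0.7],[[0,0,0.006],[0,0,0],0.7],[[0,0,0.0075],[0,0,0],0.7],[[0,0,0.0075],[0,0,0],0.7]]}}

```text
time: 6.28
eef_pos: [651.1, -119.0, 78.0]
tool_rot: [3.142, -0.0, -0.021]
wrist_force: [-0.1, -0.1, -0.8]
grip_width: 0.52
gripper_force: 51.7
```

```bash
python3 - <<'E'
from h import *
mv(([-.0005,0,.07],[0,0,0]),([0,0,.0075],[0,0,0]))
p,w,ci=snap("wrist","w5")
T=inhand(w)
hsv=cv2.cvtColor(p,cv2.COLOR_RGB2HSV)
brass=(hsv[...,0]>18)&(hsv[...,0]<32)&(hsv[...,1]>190)
m=brass&(np.hypot(T[...,0],T[...,1])<45)&(abs(T[...,2])<60)
Q=w[m];zt=np.percentile(Q[:,2],99);top=Q[Q[:,2]>zt-4];print(rect(top),zt)
z,o=slot(w,list(range(-160,-135,6))+list(range(-90,-50,8)));print(z,np.polyfit(o[:,0],(o[:,2]+o[:,3])/2,1)@[-119,1])
plan()
E
```

```text
(array([ 652.3, -117.6]), array([44. , 15.3]), 88.87) 91.84640529454975
36.20662294313535 655.670435559296
meas [ 651.1 -119.1   78. ] [180.     0.    -1.21] cmd [ 651.05 -119.04   78.  ] [-1.7999e+02  1.0000e-02 -1.2100e+00] w 43.9 t 6.33 q6 1.3 F [-0.2  0.6 -2.3]
```

>>> {"op": "play_rows", "data": {"targets": [[[0,0,0],[0,0,-0.055],0.7],[[0,0,0],[0,0,-0.11],0.7],[[0,0,0],[0,0,-0.165],0.7],[[0,0,0],[0,0,-0.22],0.7],[[0,0,0],[0,0,-0.27],0.7]]}}

```text
time: 6.95
eef_pos: [651.1, -119.1, 78.0]
tool_rot: [3.142, 0.0, 0.833]
wrist_force: [0.2, 0.1, -2.2]
grip_width: 0.513
gripper_force: 51.7
```

>>> {"op": "play_rows", "data": {"targets": [[[0,0,0],[0,0,-0.055],0.7],[[0,0,0],[0,0,-0.11],0.7],[[0,0,0],[0,0,-0.165],0.7],[[0,0,0],[0,0,-0.22],0.7],[[0,0,0],[0,0,-0.23],0.7]]}}

```text
time: 7.58
eef_pos: [651.1, -119.0, 78.0]
tool_rot: [-3.142, 0.0, 1.55]
wrist_force: [0.5, -0.9, -0.9]
grip_width: 0.519
gripper_force: 51.7
```

>>> {"op": "play_rows", "data": {"targets": [[[0,0,0.0005],[0,0,0],0.7],[[0,0,0.001],[0,0,0],0.7],[[0,0,0.0013],[0,0,0],0.7]]}}

```text
time: 7.95
eef_pos: [651.1, -119.1, 77.9]
tool_rot: [3.141, 0.0, 1.548]
wrist_force: [-3.6, 1.2, 7.2]
grip_width: 0.516
gripper_force: 52.6
```

```bash
python3 - <<'E'
from h import *
mv(([0,0,0],[0,0,-.27]),([0,0,0],[0,0,-.23]),([0,0,.0013],[0,0,0]))
p,w,ci=snap("wrist","w6")
T=inhand(w)
hsv=cv2.cvtColor(p,cv2.COLOR_RGB2HSV)
brass=(hsv[...,0]>18)&(hsv[...,0]<32)&(hsv[...,1]>190)
m=brass&(np.hypot(T[...,0],T[...,1])<45)&(abs(T[...,2])<60)
Q=w[m];zt=np.percentile(Q[:,2],99);top=Q[Q[:,2]>zt-4];print(rect(top),zt)
plan()
E
```

```text
(array([ 651.3, -116.5]), array([44.1, 15.7]), -0.92) 91.67025756266275
meas [ 651.1 -119.    77.9] [1.7998e+02 1.0000e-02 8.8710e+01] cmd [ 651.05 -119.04   76.96] [-1.7999e+02 -1.0000e-02  8.8790e+01] w 44.1 t 8.0 q6 -0.27 F [-2.4  1.7  5.5]
```

```bash
python3 - <<'E'
from h import *
mv(([0,0,-.0975],[0,0,0]))
plan((537,-165,150,90.5),(422.8,-211,110,92.2),(422.8,-211,66,92.2))
E
```

```text
meas [ 651.1 -119.    77.9] [1.7998e+02 1.0000e-02 8.8710e+01] cmd [ 651.05 -119.04  154.96] [-1.7999e+02 -1.0000e-02  8.8790e+01] w 44.1 t 8.0 q6 -0.27 F [-2.4  1.7  5.5]
(537, -165, 150, 90.5) shift [-0.0604, -0.1413, 0.0062] turn [-0.0, -0.0, -0.0095] rows>= 2
(422.8, -211, 110, 92.2) shift [-0.0563, -0.1432, 0.05] turn [0.0, 0.0, -0.0094] rows>= 3
(422.8, -211, 66, 92.2) shift [0.0, -0.0, 0.055] turn [0.0, 0.0, 0.0] rows>= 1
```

>>> {"op": "play_rows", "data": {"targets": [[[0,0,0],[0,0,0],0.25],[[0,0,0],[0,0,0],0.25],[[0,0,-0.02],[0,0,0],0.25],[[0,0,-0.09],[0,0,0],0.25],[[0,0,-0.0975],[0,0,0],0.2]]}}

```text
time: 8.62
eef_pos: [653.6, -119.8, 161.0]
tool_rot: [3.132, 0.003, 1.55]
wrist_force: [0.5, 0.2, 1.0]
grip_width: 0.8
gripper_force: 0.0
```

>>> {"op": "play_rows", "data": {"targets": [[[-0.0302,-0.0706,0.003],[0,0,-0.005],0.2],[[-0.0604,-0.1413,0.0062],[0,0,-0.0095],0.2]]}}

```text
time: 8.88
eef_pos: [535.8, -165.2, 150.2]
tool_rot: [3.141, 0.001, 1.581]
wrist_force: [-0.2, -1.3, 0.5]
grip_width: 0.801
gripper_force: 0.0
```

>>> {"op": "play_rows", "data": {"targets": [[[-0.0282,-0.0716,0],[0,0,-0.005],0.2],[[-0.0563,-0.1432,0.01],[0,0,-0.0094],0.2],[[-0.0563,-0.1432,0.05],[0,0,-0.0094],0.2],[[-0.0563,-0.1432,0.08],[0,0,-0.0094],0.2],[[-0.0563,-0.1432,0.105],[0,0,-0.0094],0.2]]}}

```text
time: 9.5
eef_pos: [422.7, -211.3, 65.7]
tool_rot: [3.141, 0.0, 1.608]
wrist_force: [-0.2, -0.2, -1.0]
grip_width: 0.796
gripper_force: 0.0
```

```bash
cat >> h.py <<'E'
def brass(zmax=None):
    p,w,ci=snap("wrist");T=inhand(w)
    hsv=cv2.cvtColor(p,cv2.COLOR_RGB2HSV)
    b=(hsv[...,0]>18)&(hsv[...,0]<32)&(hsv[...,1]>190)
    m=b&(np.hypot(T[...,0],T[...,1])<50)&(abs(T[...,2])<60)
    Q=w[m];zt=np.percentile(Q[:,2],99);top=Q[Q[:,2]>zt-4];print(rect(top),"z",zt)
E
python3 - <<'E'
from h import *
mv(([-0.0604,-0.1413,.0062],[0,0,-.0095]),([-.0563,-.1432,.105],[0,0,-.0094]))
p,d=read_camera("top");w=cloud("top",camera_info("top"),d)
m=(abs(w[...,0]-651)<40)&(abs(w[...,1]+119)<35)&(w[...,2]>60); print(m.sum(),rect(w[m]),np.percentile(w[...,2][m],95))
brass();plan()
E
```

```text
187 (array([ 650.7, -119.3]), array([44.7, 17.7]), -1.03) 91.32783689663609
(array([ 422.2, -209.7]), array([44.6, 16.5]), 1.75) z 81.4631216817851
meas [ 421.9 -210.5   64.8] [-1.7985e+02 -1.2000e-01  9.2170e+01] cmd [ 422.85 -211.     66.01] [-1.800e+02 -1.000e-02  9.219e+01] w 67.9 t 9.6 q6 -0.66 F [0.4 0.3 1.1]
```

>>> {"op": "play_rows", "data": {"targets": [[[0,0,0],[0,0,0],0.7],[[0,0,0],[0,0,0],0.7],[[0,0,0],[0,0,0],0.7],[[0,0,0],[0,0,0],0.7]]}}

```text
time: 10.1
eef_pos: [423.4, -211.3, 67.1]
tool_rot: [3.14, 0.001, 1.609]
wrist_force: [-0.8, 1.4, 7.5]
grip_width: 0.519
gripper_force: 51.4
```

>>> {"op": "play_rows", "data": {"targets": [[[0,0,-0.03],[0,0,0],0.7],[[0,0,-0.07],[0,0,0],0.7],[[0,0,-0.105],[0,0,0],0.7],[[0,0,-0.105],[0,0,0],0.7]]}}

```text
time: 10.6
eef_pos: [423.9, -211.7, 151.8]
tool_rot: [3.138, 0.003, 1.609]
wrist_force: [0.0, -0.1, -1.7]
grip_width: 0.516
gripper_force: 51.6
```

```bash
python3 - <<'E'
from h import *
mv(([0,0,-.105],[0,0,0]))
brass();plan((540,-25,145,45),(656.8,161,110,-1.2))
E
```

```text
(array([ 424. , -209.8]), array([44.1, 16.3]), 1.65) z 166.24887473712906
meas [ 423.1 -211.1  150.4] [1.7992e+02 6.0000e-02 9.2200e+01] cmd [ 422.85 -211.01  150.01] [-1.800e+02 -1.000e-02  9.219e+01] w 44.2 t 10.65 q6 -0.66 F [-0.2 -0.3 -2.2]
(540, -25, 145, 45) shift [0.2267, 0.1552, 0.0063] turn [-0.0, -0.0, 0.2622] rows>= 5
(656.8, 161, 110, -1.2) shift [0.2676, -0.0612, 0.0437] turn [0.0, -0.0, 0.2567] rows>= 5
```

>>> {"op": "play_rows", "data": {"targets": [[[0.0453,0.031,0],[0,0,0.0525],0.7],[[0.0907,0.062,0],[0,0,0.105],0.7],[[0.136,0.0931,0],[0,0,0.1575],0.7],[[0.1814,0.1242,0],[0,0,0.21],0.7],[[0.2267,0.1552,0.0063],[0,0,0.2622],0.7]]}}

```text
time: 11.28
eef_pos: [540.0, -23.6, 143.3]
tool_rot: [-3.14, 0.001, 0.78]
wrist_force: [-0.5, -0.2, -1.4]
grip_width: 0.519
gripper_force: 51.6
```

>>> {"op": "play_rows", "data": {"targets": [[[0.0535,-0.0122,0],[0,0,0.0515],0.7],[[0.107,-0.0245,0],[0,0,0.103],0.7],[[0.1605,-0.0367,0],[0,0,0.155],0.7],[[0.214,-0.049,0.01],[0,0,0.206],0.7],[[0.2676,-0.0612,0.0437],[0,0,0.2567],0.7]]}}

```text
time: 11.9
eef_pos: [657.7, 162.2, 108.9]
tool_rot: [-3.142, -0.001, -0.026]
wrist_force: [-0.3, 0.0, -1.4]
grip_width: 0.515
gripper_force: 51.6
```

>>> {"op": "play_rows", "data": {"targets": [[[-0.0007,0,0],[0,0,0],0.7],[[-0.0007,0,0],[0,0,0],0.7],[[-0.0007,0,0],[0,0,0],0.7]]}}

```text
time: 12.28
eef_pos: [656.2, 159.9, 110.4]
tool_rot: [3.141, -0.0, -0.022]
wrist_force: [-0.6, 0.6, -1.3]
grip_width: 0.517
gripper_force: 51.6
```

```bash
python3 - <<'E'
from h import *
mv(([.2267,.1552,.0063],[0,0,.2622]),([.2676,-.0612,.0437],[0,0,.2567]),([-.0007,0,0],[0,0,0]))
brass();plan()
p,w,ci=snap("wrist","w7")
z,o=slot(w,list(range(40,120,8)));print(z);print(np.round(o,1));print(np.polyfit(o[:,0],(o[:,2]+o[:,3])/2,1)@[161,1])
E
```

```text
(array([657. , 161.3]), array([44. , 15.4]), 89.02) z 124.91206433829036
meas [656.3 159.9 110.8] [ 1.80e+02 -5.00e-02 -1.25e+00] cmd [656.19 160.98 110.03] [-1.7999e+02  1.0000e-02 -1.2100e+00] w 43.7 t 12.32 q6 1.72 F [ 0.9  0.1 -1.1]
36.14509746597117
[[ 40.  628.1 645.8 662.8 680.3]
 [ 48.  627.5 645.9 663.  680.9]
 [ 56.  627.8 646.1 663.3 681.2]
 [ 64.  628.2 646.5 663.6 681.2]
 [ 72.  628.3 646.4 663.8 681.1]
 [ 80.  628.7 646.5 664.  681.1]
 [ 88.  629.1 646.9 664.3 681.8]
 [ 96.  628.8 647.2 664.6 681.9]
 [104.  628.9 646.9 664.5 681.9]
 [112.  629.1 647.1 664.9 682.3]]
657.2615984914598
```

Aligned (post x 657.0, slot 657.0). Descending.

>>> {"op": "play_rows", "data": {"targets": [[[0,0,0.015],[0,0,0],0.7],[[0,0,0.025],[0,0,0],0.7],[[0,0,0.0325],[0,0,0],0.7],[[0,0,0.0325],[0,0,0],0.7]]}}

```text
time: 12.88
eef_pos: [655.8, 160.9, 83.1]
tool_rot: [3.141, 0.002, -0.021]
wrist_force: [-0.5, 0.7, -1.5]
grip_width: 0.515
gripper_force: 51.6
```

>>> {"op": "play_rows", "data": {"targets": [[[0,0,0.003],[0,0,0],0.7],[[0,0,0.006],[0,0,0],0.7],[[0,0,0.0075],[0,0,0],0.7],[[0,0,0.0075],[0,0,0],0.7]]}}

```text
time: 13.38
eef_pos: [656.1, 161.0, 77.9]
tool_rot: [-3.142, 0.0, -0.021]
wrist_force: [0.3, 0.2, -2.4]
grip_width: 0.515
gripper_force: 51.6
```

```bash
python3 - <<'E'
from h import *
mv(([0,0,.0325],[0,0,0]),([0,0,.0075],[0,0,0]))
brass();plan()
E
```

```text
(array([656.7, 162.5]), array([44.1, 15.8]), 88.87) z 92.4776010171062
meas [656.2 161.   78. ] [-180.     -0.     -1.21] cmd [656.19 160.98  78.03] [-1.7999e+02  1.0000e-02 -1.2100e+00] w 43.9 t 13.43 q6 1.72 F [ 1.  0. -2.]
```

>>> {"op": "play_rows", "data": {"targets": [[[0.0002,0,0.0008],[0,0,-0.055],0.7],[[0.0004,0,0.0008],[0,0,-0.11],0.7],[[0.0006,0,0.0008],[0,0,-0.165],0.7],[[0.0006,0,0.0008],[0,0,-0.22],0.7],[[0.0006,0,0.0008],[0,0,-0.27],0.7]]}}

```text
time: 14.05
eef_pos: [656.8, 161.0, 77.5]
tool_rot: [3.141, -0.0, 0.832]
wrist_force: [0.4, -0.4, -1.3]
grip_width: 0.513
gripper_force: 51.7
```

>>> {"op": "play_rows", "data": {"targets": [[[0,0,0],[0,0,-0.055],0.7],[[0,0,0],[0,0,-0.11],0.7],[[0,0,0],[0,0,-0.165],0.7],[[0,0,0],[0,0,-0.22],0.7],[[0,0,0],[0,0,-0.23],0.7]]}}

```text
time: 14.68
eef_pos: [656.7, 161.0, 77.5]
tool_rot: [3.141, -0.0, 1.55]
wrist_force: [0.8, 0.1, -1.7]
grip_width: 0.512
gripper_force: 51.7
```

>>> {"op": "play_rows", "data": {"targets": [[[0,0,0.0005],[0,0,0],0.7],[[0,0,0.001],[0,0,0],0.7],[[0,0,0.0014],[0,0,0],0.7]]}}

```text
time: 15.05
eef_pos: [656.8, 161.0, 77.2]
tool_rot: [3.141, -0.0, 1.549]
wrist_force: [-3.5, 0.0, 7.2]
grip_width: 0.518
gripper_force: 52.7
```

```bash
python3 - <<'E'
from h import *
mv(([.0006,0,.0008],[0,0,-.27]),([0,0,0],[0,0,-.23]),([0,0,.0014],[0,0,0]))
brass();plan()
E
```

```text
(array([656.9, 162.6]), array([44. , 15.6]), -0.58) z 91.71394522779048
meas [656.7 161.   77.2] [179.97  -0.    88.73] cmd [656.67 160.97  76.27] [-1.7999e+02 -1.0000e-02  8.8790e+01] w 44.0 t 15.1 q6 0.15 F [-2.5 -0.   5.7]
```

>>> {"op": "play_rows", "data": {"targets": [[[0,0,0],[0,0,0],0.25],[[0,0,0],[0,0,0],0.25],[[0,0,-0.02],[0,0,0],0.25],[[0,0,-0.09],[0,0,0],0.25],[[0,0,-0.0975],[0,0,0],0.25]]}}

```text
time: 15.72
eef_pos: [659.3, 161.4, 160.5]
tool_rot: [3.131, -0.002, 1.55]
wrist_force: [0.7, 0.2, -1.2]
grip_width: 0.751
gripper_force: 0.0
```

>>> {"op": "play_rows", "data": {"targets": [[[-0.05,-0.07,0],[0,0,0],0.25],[[-0.1,-0.14,0],[0,0,0],0.25],[[-0.15,-0.14,0],[0,0,0],0.25],[[-0.225,-0.14,0],[0,0,0],0.25],[[-0.225,-0.14,0],[0,0,0],0.25]]}}

```text
time: 16.35
eef_pos: [541.0, -20.3, 154.9]
tool_rot: [3.14, 0.001, 1.544]
wrist_force: [0.4, 0.6, -0.2]
grip_width: 0.749
gripper_force: 0.0
```

```bash
cat >> h.py <<'E'
def look(n,bg=None):
    ci=camera_info(n);p,d=read_camera(n);w=cloud(n,ci,d)
    def r(c,zl,zh,rx,ry):
        m=(abs(w[...,0]-c[0])<rx)&(abs(w[...,1]-c[1])<ry)&(w[...,2]>zl)&(w[...,2]<zh)
        return m.sum(),rect(w[m]) if m.sum()>8 else None,np.round(np.percentile(w[...,2][m],90),1) if m.sum()>8 else None
    return p,w,r
VE={'A':(534,307.5),'B':(532,-326.5),'C':(428.4,254),'D':(437,9)}
E
python3 - <<'E'
from h import *
mv(([0,0,-.0975],[0,0,0]),([-.225,-.14,0],[0,0,0]))
for n in("top","scene"):
    p,w,r=look(n);cv2.imwrite(f"pics/{n}1.png",p[:,:,::-1])
    print(n,"posts",r((651,-119),70,100,40,30),r((656.8,161),70,100,40,30))
    print("tube",r((543,-22),15,32,60,260))
    for k,v in VE.items(): print(k,r(v,50,80,60,60))
p,w,ci=snap("wrist","w8")
m=(abs(w[...,0]-543)<50)&(abs(w[...,1]+22)<230)&(w[...,2]>18)&(w[...,2]<32);print("wrist tube",m.sum(),rect(w[m]))
plan()
E
```

```text
top posts (np.int64(5), None, None) (np.int64(95), (array([656.6, 157.9]), array([44.9, 16.1]), -0.95), np.float64(91.9))
tube (np.int64(1265), (array([542.6, -22.5]), array([419.8,  25.5]), 86.96), np.float64(27.1))
A (np.int64(106), (array([534.1, 307. ]), array([29.3, 12.4]), -64.72), np.float64(69.7))
B (np.int64(92), (array([ 532.4, -326.6]), array([31.1, 12.1]), -80.19), np.float64(69.5))
C (np.int64(92), (array([428.4, 254. ]), array([29.9, 12. ]), 84.52), np.float64(69.0))
D (np.int64(0), None, None)
scene posts (np.int64(189), (array([ 651.1, -118.8]), array([46.2, 17.7]), -2.1), np.float64(91.8)) (np.int64(151), (array([655.5, 158.2]), array([47.9, 19.4]), -1.16), np.float64(91.5))
tube (np.int64(2683), (array([542.4, -20.3]), array([421.5,  30.2]), 87.2), np.float64(27.1))
A (np.int64(93), (array([533.5, 308.5]), array([33.8, 12.5]), -67.19), np.float64(69.9))
B (np.int64(215), (array([ 533.6, -325.5]), array([30.3, 14.5]), -87.88), np.float64(69.4))
C (np.int64(125), (array([428.4, 254.8]), array([31.2, 16.8]), 79.16), np.float64(69.9))
D (np.int64(154), (array([438.1,   9. ]), array([30.5, 16.5]), 69.29), np.float64(69.2))
wrist tube 13977 (array([541.7, -27.5]), array([357.1,  25.7]), 86.99)
meas [541.  -16.1 154.5] [ 1.7999e+02 -2.0000e-02  8.8770e+01] cmd [540.9  -16.63 154.26] [-1.7999e+02 -1.0000e-02  8.8790e+01] w 63.8 t 16.5 q6 -0.15 F [-0.2 -0.3  0.6]
```

```bash
python3 - <<'E'
from h import *
plan((542.3,-21.5,60,87),(542.3,-21.5,18.5,87),(542.3,-21.5,150,88.84),(653.9,20.5,130,88.84),(653.9,20.5,89,88.84))
E
```

```text
meas [541.  -16.1 154.5] [ 1.7999e+02 -2.0000e-02  8.8770e+01] cmd [540.9  -16.63 154.26] [-1.7999e+02 -1.0000e-02  8.8790e+01] w 63.8 t 16.5 q6 -0.15 F [-0.2 -0.3  0.6]
(542.3, -21.5, 60, 87) shift [-0.0061, 0.0019, 0.1178] turn [-0.0, -0.0, 0.0099] rows>= 2
(542.3, -21.5, 18.5, 87) shift [-0.0, -0.0, 0.0519] turn [0.0, 0.0, 0.0] rows>= 1
(542.3, -21.5, 150, 88.84) shift [0.0, 0.0, -0.1644] turn [0.0, 0.0, -0.0102] rows>= 3
(653.9, 20.5, 130, 88.84) shift [0.0553, 0.1384, 0.025] turn [0.0, 0.0, 0.0] rows>= 2
(653.9, 20.5, 89, 88.84) shift [-0.0, -0.0, 0.0512] turn [0.0, 0.0, 0.0] rows>= 1
```

>>> {"op": "play_rows", "data": {"targets": [[[-0.0061,0.0019,0.06],[0,0,0.0099],0.25],[[-0.0061,0.0019,0.1178],[0,0,0.0099],0.25],[[-0.0061,0.0019,0.15],[0,0,0.0099],0.25],[[-0.0061,0.0019,0.1697],[0,0,0.0099],0.25],[[-0.0061,0.0019,0.1697],[0,0,0.0099],0.25]]}}

```text
time: 17.12
eef_pos: [542.0, -20.5, 17.8]
tool_rot: [-3.14, -0.0, 1.52]
wrist_force: [-0.2, 0.1, -0.6]
grip_width: 0.745
gripper_force: 0.0
```

>>> {"op": "play_rows", "data": {"targets": [[[0,0,0],[0,0,0],0.9],[[0,0,0],[0,0,0],0.9],[[0,0,0],[0,0,0],0.9],[[0,0,0],[0,0,0],0.9],[[0,0,0],[0,0,0],0.9]], "force": 80}}

```text
time: 17.75
eef_pos: [542.9, -21.6, 19.9]
tool_rot: [3.14, 0.0, 1.518]
wrist_force: [-1.1, 1.4, 5.9]
grip_width: 0.275
gripper_force: 79.7
```

```bash
python3 - <<'E'
from h import *
mv(([-.0061,.0019,.1697],[0,0,.0099]))
plan()
E
```

```text
meas [542.9 -21.6  19.9] [179.89   0.    87.  ] cmd [542.31 -21.53  18.5 ] [-1.7999e+02 -1.0000e-02  8.7010e+01] w 23.4 t 17.75 q6 -0.13 F [-1.1  1.4  5.9]
```

>>> {"op": "play_rows", "data": {"targets": [[[0,0,-0.03],[0,0,0],0.9],[[0,0,-0.08],[0,0,-0.005],0.9],[[0,0,-0.13],[0,0,-0.0102],0.9],[[0,0,-0.1644],[0,0,-0.0102],0.9],[[0,0,-0.1644],[0,0,-0.0102],0.9]]}}

```text
time: 18.38
eef_pos: [543.4, -21.8, 152.1]
tool_rot: [3.137, 0.001, 1.551]
wrist_force: [-0.5, -0.3, -2.7]
grip_width: 0.273
gripper_force: 79.3
```

>>> {"op": "play_rows", "data": {"targets": [[[0.02,0.05,0],[0,0,0],0.9],[[0.04,0.1,0],[0,0,0],0.9],[[0.0553,0.1384,0.01],[0,0,0],0.9],[[0.0553,0.1384,0.025],[0,0,0],0.9],[[0.0553,0.1384,0.025],[0,0,0],0.9]]}}

```text
time: 19.0
eef_pos: [651.6, 20.4, 126.7]
tool_rot: [-3.135, -0.0, 1.551]
wrist_force: [0.0, 0.0, -2.7]
grip_width: 0.272
gripper_force: 79.5
```

```bash
python3 - <<'E'
from h import *
mv(([0,0,-.1644],[0,0,-.0102]),([.0553,.1384,.025],[0,0,0]))
for n in("top","scene","wrist"):
    p,w,r=look(n);cv2.imwrite(f"pics/{n}2.png",p[:,:,::-1])
    m=(abs(w[...,0]-653)<40)&(abs(w[...,1]-20)<230)&(w[...,2]>125)&(w[...,2]<142)
    if n=="wrist": m&=w[...,1]>80
    else: m&=(abs(w[...,1]-20)>75)
    P=w[m];print(n,m.sum(),rect(P))
    k=P[:,2]>np.median(P[:,2])-3;P=P[k]
    A=np.c_[P[:,:2]-[653,20],np.ones(len(P))];print("z fit",np.linalg.lstsq(A,P[:,2],rcond=None)[0],"y",P[:,1].min(),P[:,1].max())
plan()
E
```

```text
top 1303 (array([652.1,  19.3]), array([421.2,  26.2]), 88.82)
z fit [-1.26641709e-02  2.85853807e-04  1.31707987e+02] y -190.5141746286325 230.05260884997847
scene 1969 (array([652.5,  21.7]), array([423.3,  28.2]), 88.8)
z fit [-4.33937329e-03  8.46609657e-04  1.33344285e+02] y -189.89806351420577 232.45956037287317
wrist 14044 (array([654.9, 111.9]), array([64.2, 25.5]), 88.95)
z fit [-5.36087243e-03  4.71981675e-04  1.33934628e+02] y 80.00490607361562 144.22369346404946
meas [653.2  20.  130. ] [-179.96    0.     88.81] cmd [653.9   20.46 130.01] [-1.7999e+02 -1.0000e-02  8.8840e+01] w 22.8 t 19.15 q6 -0.07 F [-0.2  0.4 -2.6]
```

>>> {"op": "play_rows", "data": {"targets": [[[0,-0.0005,0.02],[0,0,0],0.9],[[0,-0.0005,0.035],[0,0,0],0.9],[[0,-0.0005,0.045],[0,0,0],0.9],[[0,-0.0005,0.05],[0,0,0],0.9],[[0,-0.0005,0.0515],[0,0,0],0.9]]}}

```text
time: 19.77
eef_pos: [653.6, 20.4, 88.9]
tool_rot: [3.141, 0.0, 1.551]
wrist_force: [-2.9, 0.9, 1.1]
grip_width: 0.273
gripper_force: 80.1
```

>>> {"op": "play_rows", "data": {"targets": [[[0,0,0.0008],[0,0,0],0.9],[[0,0,0.0008],[0,0,0],0.9]]}}

```text
time: 20.02
eef_pos: [653.6, 20.5, 88.9]
tool_rot: [3.141, 0.0, 1.551]
wrist_force: [-3.3, -0.5, 3.2]
grip_width: 0.27
gripper_force: 80.2
```

```bash
python3 - <<'E'
from h import *
mv(([0,-.0005,.0515],[0,0,0]),([0,0,.0008],[0,0,0]))
for n in("top","wrist"):
    p,w,r=look(n)
    m=(abs(w[...,0]-653)<25)&(abs(w[...,1]-20)<230)&(w[...,2]>85)&(w[...,2]<105)
    if n=="wrist": m&=w[...,1]>80
    else: m&=(abs(w[...,1]-20)>75)
    P=w[m];print(n,m.sum(),rect(P),np.median(P[:,2]))
plan()
E
```

```text
top 1297 (array([653.3,  19.4]), array([420.2,  44.6]), 89.02) 93.54902152493003
wrist 14128 (array([655.7, 112.2]), array([64.7, 25.4]), 88.94) 93.67659009235152
meas [653.6  20.5  88.9] [179.96   0.    88.85] cmd [653.5   20.47  88.17] [-1.7999e+02 -1.0000e-02  8.8840e+01] w 23.4 t 20.12 q6 -0.07 F [-3.3  0.3  4.8]
```

```bash
python3 - <<'E'
from h import *
for n in("top","scene"):
    w=cloud(n,camera_info(n),np.load(f"pics/{n}0.npy"))
    for (c,a) in(((437.1,9.1),-20.7),((428.4,254.4),-6.8)):
        d=w-np.array([*c,0]);a=np.radians(a);X=d[...,0]*np.cos(a)+d[...,1]*np.sin(a);Y=-d[...,0]*np.sin(a)+d[...,1]*np.cos(a)
        for lo,hi in((8,14),(14,20),(20,28),(28,38)):
            m=(abs(X)>lo)&(abs(X)<hi)&(abs(Y)<12);print(n,lo,hi,np.round(np.percentile(w[...,2][m],[50,95]),1))
plan()
mv(([0,0,-.085],[0,0,0]))
plan((437.1,9.1,110,69.2),(437.1,9.1,54,69.2))
E
```

```text
top 8 14 [37.9 43.6]
top 14 20 [38.6 44.4]
top 20 28 [35.8 39.7]
top 28 38 [32.  36.3]
top 8 14 [37.8 43.1]
top 14 20 [38.4 44.8]
top 20 28 [35.2 40.6]
top 28 38 [30.9 37.4]
scene 8 14 [37. 43.]
scene 14 20 [37.8 44.4]
scene 20 28 [20.3 38.1]
scene 28 38 [10.4 36.1]
scene 8 14 [37.7 54.4]
scene 14 20 [38.  43.7]
scene 20 28 [30.5 40.2]
scene 28 38 [27.8 36.9]
meas [653.6  20.5  88.9] [179.96   0.    88.85] cmd [653.5   20.47  88.17] [-1.7999e+02 -1.0000e-02  8.8840e+01] w 23.4 t 20.12 q6 -0.07 F [-3.3  0.3  4.8]
meas [653.6  20.5  88.9] [179.96   0.    88.85] cmd [653.51  20.46 156.17] [-1.7999e+02 -1.0000e-02  8.8840e+01] w 23.4 t 20.12 q6 -0.07 F [-3.3  0.3  4.8]
(437.1, 9.1, 110, 69.2) shift [-0.0197, -0.2702, 0.0577] turn [-0.0, -0.0, 0.1091] rows>= 4
(437.1, 9.1, 54, 69.2) shift [0.0, -0.0, 0.07] turn [0.0, 0.0, 0.0] rows>= 1
```

>>> {"op": "play_rows", "data": {"targets": [[[0,0,0],[0,0,0],0.5],[[0,0,0],[0,0,0],0.5],[[0,0,-0.02],[0,0,0],0.5],[[0,0,-0.06],[0,0,0],0.5],[[0,0,-0.085],[0,0,0],0.5]]}}

```text
time: 20.75
eef_pos: [654.4, 20.4, 159.0]
tool_rot: [3.138, 0.0, 1.551]
wrist_force: [-0.0, 0.8, -0.9]
grip_width: 0.502
gripper_force: 0.0
```

>>> {"op": "play_rows", "data": {"targets": [[[-0.005,-0.07,0],[0,0,0.03],0.5],[[-0.01,-0.14,0],[0,0,0.06],0.5],[[-0.015,-0.21,0.02],[0,0,0.1],0.5],[[-0.0197,-0.2702,0.04],[0,0,0.1091],0.5],[[-0.0197,-0.2702,0.0577],[0,0,0.1091],0.5]]}}

```text
time: 21.38
eef_pos: [433.8, 9.3, 110.6]
tool_rot: [-3.14, 0.0, 1.207]
wrist_force: [0.8, -0.2, 1.0]
grip_width: 0.497
gripper_force: 0.0
```

>>> {"op": "play_rows", "data": {"targets": [[[0,0,0.03],[0,0,0],0.5],[[0,0,0.06],[0,0,0],0.5],[[0,0,0.063],[0,0,0],0.5],[[0,0,0.063],[0,0,0],0.5]]}}

```text
time: 21.88
eef_pos: [437.8, 9.0, 60.5]
tool_rot: [3.14, -0.0, 1.208]
wrist_force: [0.1, -0.0, 0.8]
grip_width: 0.5
gripper_force: 0.0
```

```bash
python3 - <<'E'
from h import *
mv(([-.0197,-.2702,.0577],[0,0,.1091]),([0,0,.063],[0,0,0]))
for n in("top","scene"):
    p,w,r=look(n);cv2.imwrite(f"pics/{n}3.png",p[:,:,::-1])
    print(n,"tube",r((654,20),86,110,30,240))
    for k,v in VE.items():
        if k!='D':print(k,r(v,50,80,60,60))
plan()
snap("wrist","w9")
E
```

```text
top tube (np.int64(2438), (array([653.6,  19.3]), array([420.5,  45.7]), 88.87), np.float64(95.8))
A (np.int64(103), (array([533.9, 307.3]), array([29.6, 13.4]), -63.71), np.float64(69.5))
B (np.int64(95), (array([ 532.1, -326.2]), array([30.6, 11.9]), -80.04), np.float64(69.8))
C (np.int64(91), (array([428.5, 254.5]), array([30.6, 11.9]), 84.07), np.float64(69.9))
scene tube (np.int64(3024), (array([653.1,  21. ]), array([421. ,  46.8]), 88.88), np.float64(96.0))
A (np.int64(91), (array([533.7, 308.7]), array([32.2, 12. ]), -67.78), np.float64(69.6))
B (np.int64(215), (array([ 532.7, -325.9]), array([30.1, 14. ]), -80.99), np.float64(69.1))
C (np.int64(123), (array([428.4, 256. ]), array([32.4, 15.5]), 82.12), np.float64(69.6))
meas [437.9   9.   60.7] [ 1.7988e+02 -2.0000e-02  6.9210e+01] cmd [437.06   9.07  59.63] [-179.99   -0.     69.21] w 42.3 t 21.98 q6 0.21 F [-0.4 -0.4  0.1]
```

View pics/w9.png

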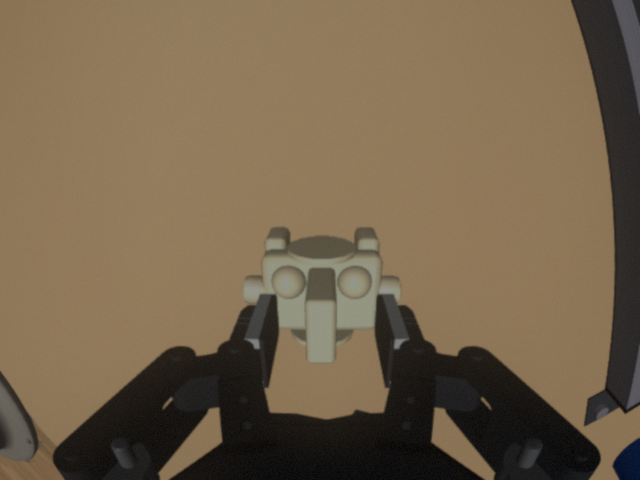

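```bash
python3 - <<'E'
from h import *
plan((437.1,9.1,175,69.2),(654,50,175,88.84),(654,50,133.5,88.84))
E
```

```text
meas [437.8   9.   60.6] [ 1.7989e+02 -2.0000e-02  6.9210e+01] cmd [437.06   9.07  59.63] [-179.99   -0.     69.21] w 42.2 t 22.02 q6 0.21 F [-0.8 -0.3  0.4]
(437.1, 9.1, 175, 69.2) shift [0.0001, 0.0, -0.1442] turn [-0.0, -0.0, 0.0] rows>= 2
(654, 50, 175, 88.84) shift [0.1441, 0.2353, 0.0] turn [0.0, 0.0, -0.1091] rows>= 4
(654, 50, 133.5, 88.84) shift [-0.0, -0.0, 0.0519] turn [0.0, 0.0, 0.0] rows>= 1
```

>>> {"op": "play_rows", "data": {"targets": [[[0,0,0],[0,0,0],1],[[0,0,0],[0,0,0],1],[[0,0,0],[0,0,0],1],[[0,0,0],[0,0,0],1],[[0,0,0],[0,0,0],1]], "force": 50}}

```text
time: 22.65
eef_pos: [437.0, 9.1, 59.7]
tool_rot: [-3.141, 0.0, 1.208]
wrist_force: [-1.2, 0.2, 3.3]
grip_width: 0.127
gripper_force: 51.9
```

>>> {"op": "play_rows", "data": {"targets": [[[0,0,-0.03],[0,0,0],1],[[0,0,-0.09],[0,0,0],1],[[0,0,-0.1442],[0,0,0],1],[[0,0,-0.1442],[0,0,0],1]]}}

```text
time: 23.15
eef_pos: [438.9, 8.8, 177.7]
tool_rot: [3.135, -0.001, 1.208]
wrist_force: [-0.3, -0.1, -1.7]
grip_width: 0.129
gripper_force: 51.3
```

>>> {"op": "play_rows", "data": {"targets": [[[0.03,0.05,0],[0,0,-0.025],1],[[0.06,0.1,0],[0,0,-0.05],1],[[0.1,0.165,0],[0,0,-0.08],1],[[0.135,0.22,0],[0,0,-0.1091],1],[[0.1441,0.2353,0],[0,0,-0.1091],1]]}}

```text
time: 23.78
eef_pos: [655.6, 50.7, 171.7]
tool_rot: [-3.139, -0.0, 1.552]
wrist_force: [-0.4, -0.0, -1.9]
grip_width: 0.13
gripper_force: 51.3
```

>>> {"op": "play_rows", "data": {"targets": [[[0,0,0],[0,0,0],1],[[0,0,0],[0,0,0],1],[[0,0,0],[0,0,0],1]]}}

```text
time: 24.15
eef_pos: [653.2, 49.7, 175.0]
tool_rot: [-3.141, 0.0, 1.55]
wrist_force: [-0.0, -0.5, -0.9]
grip_width: 0.131
gripper_force: 51.4
```

```bash
python3 - <<'E'
from h import *
mv(([0,0,-.1442],[0,0,0]),([.1441,.2353,0],[0,0,-.1091]))
p,w,ci=snap("wrist","w10");T=inhand(w)
m=(np.hypot(T[...,0],T[...,1])<25)&(T[...,2]>-16)&(T[...,2]<10);m&=p.min(-1)>90
P=T[m];zt=np.percentile(P[:,2],2);print("blade",m.sum(),rect(P[P[:,2]<zt+4]),zt)
m=(abs(w[...,0]-656)<40)&(w[...,1]>90)&(w[...,1]<145)&(w[...,2]>88)&(w[...,2]<98);print("tube",m.sum(),rect(w[m]))
plan((654,50,132.5,88.84))
E
```

```text
blade 1800 (array([ 2.9, -0.1]), array([30.2, 10.9]), 0.66) -8.866723740543526
tube 4239 (array([655.9, 117.3]), array([55. , 25.1]), 88.98)
meas [653.4  49.8 175.2] [-179.99    0.     88.82] cmd [653.98  50.01 174.98] [-1.7999e+02 -1.0000e-02  8.8840e+01] w 11.0 t 24.2 q6 -0.02 F [-0.8 -0.7 -1.1]
(654, 50, 132.5, 88.84) shift [-0.0, 0.0, 0.0531] turn [-0.0, -0.0, 0.0] rows>= 1
```

View pics/w10.png

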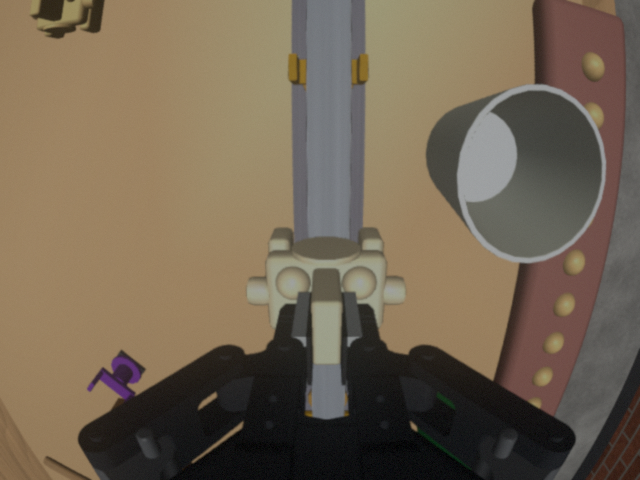

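>>> {"op": "play_rows", "data": {"targets": [[[0,0,0.02],[0,0,0],1],[[0,0,0.038],[0,0,0],1],[[0,0,0.046],[0,0,0],1],[[0,0,0.051],[0,0,0],1],[[0,0,0.0525],[0,0,0],1]]}}

```text
time: 24.82
eef_pos: [654.0, 50.0, 132.8]
tool_rot: [-3.141, 0.0, 1.551]
wrist_force: [1.3, -0.1, -0.9]
grip_width: 0.124
gripper_force: 51.4
```

>>> {"op": "play_rows", "data": {"targets": [[[0,0,0.0008],[0,0,0],1],[[0,0,0.0014],[0,0,0],1],[[0,0,0.0014],[0,0,0],1]]}}

```text
time: 25.2
eef_pos: [654.1, 50.0, 132.0]
tool_rot: [3.141, -0.0, 1.551]
wrist_force: [-0.5, -0.8, -1.3]
grip_width: 0.126
gripper_force: 51.4
```

>>> {"op": "play_rows", "data": {"targets": [[[0,0,0.0006],[0,0,0],1],[[0,0,0.0013],[0,0,0],1],[[0,0,0.0013],[0,0,0],1]]}}

```text
time: 25.58
eef_pos: [654.2, 50.0, 131.5]
tool_rot: [3.141, 0.0, 1.551]
wrist_force: [-1.8, 0.2, 4.9]
grip_width: 0.129
gripper_force: 52.1
```

```bash
python3 - <<'E'
from h import *
mv(([0,0,.0525],[0,0,0]),([0,0,.0014],[0,0,0]),([0,0,.0013],[0,0,0]))
plan()
mv(([0,0,-.06],[0,0,0]))
plan((541,152,179,86),(428.5,254.7,110,83.6),(428.5,254.7,60,83.6))
E
```

```text
meas [654.2  50.  131.5] [179.94   0.    88.84] cmd [653.97  50.01 130.82] [-1.7999e+02 -1.0000e-02  8.8840e+01] w 11.0 t 25.57 q6 -0.02 F [-1.8  0.2  4.9]
meas [654.2  50.  131.5] [179.94   0.    88.84] cmd [653.98  50.01 178.82] [-1.7999e+02 -1.0000e-02  8.8840e+01] w 11.0 t 25.57 q6 -0.02 F [-1.8  0.2  4.9]
(541, 152, 179, 86) shift [0.1246, -0.1438, -0.0002] turn [-0.0, -0.0, 0.0158] rows>= 3
(428.5, 254.7, 110, 83.6) shift [0.1183, -0.1492, 0.0862] turn [0.0, -0.0, 0.0133] rows>= 3
(428.5, 254.7, 60, 83.6) shift [0.0, -0.0, 0.0625] turn [0.0, 0.0, 0.0] rows>= 1
```

>>> {"op": "play_rows", "data": {"targets": [[[0,0,0],[0,0,0],0.5],[[0,0,0],[0,0,0],0.5],[[0,0,0],[0,0,0],0.5],[[0,0,-0.04],[0,0,0],0.5],[[0,0,-0.06],[0,0,0],0.5]]}}

```text
time: 26.2
eef_pos: [654.6, 50.0, 180.3]
tool_rot: [3.139, 0.0, 1.551]
wrist_force: [0.1, 0.5, -0.3]
grip_width: 0.5
gripper_force: 0.0
```

>>> {"op": "play_rows", "data": {"targets": [[[0.0415,-0.048,0],[0,0,0.005],0.5],[[0.083,-0.096,0],[0,0,0.01],0.5],[[0.1246,-0.1438,-0.0002],[0,0,0.0158],0.5]]}}

```text
time: 26.58
eef_pos: [539.7, 152.8, 178.9]
tool_rot: [3.141, -0.0, 1.5]
wrist_force: [0.6, 0.3, 1.3]
grip_width: 0.503
gripper_force: 0.0
```

```bash
cat >> h.py <<'E'
def survey(skip=""):
    for n in("top","scene"):
        p,w,r=look(n)
        print(n,"tube",r((654,20),86,100,30,240)[1:],"on",[ (yc,r((653.4+.0203*(yc-20),yc),118,150,30,30)[1:]) for yc in(-70,-10,50,110)])
        for k,v in VE.items():
            if k not in skip: print(k,r(v,50,80,75,75)[1:])
E
python3 - <<'E'
from h import *
mv(([.1246,-.1438,-.0002],[0,0,.0158]))
survey("D");plan()
E
```

```text
top tube ((array([652. , -26.8]), array([326.3,  55.6]), 88.24), np.float64(95.7)) on [(-70, (None, None)), (-10, (None, None)), (50, ((array([657.2,  52.6]), array([37. , 18.8]), 83.34), np.float64(140.8))), (110, (None, None))]
A ((array([533.5, 307.3]), array([30.2, 11.3]), -66.55), np.float64(69.3))
B ((array([ 532.3, -326.7]), array([29.8, 12. ]), -80.2), np.float64(69.7))
C ((array([433.2, 260.2]), array([14.9,  2.2]), -88.46), np.float64(69.5))
scene tube ((array([654.6,  21.1]), array([421.2,  56. ]), 87.7), np.float64(96.1)) on [(-70, (None, None)), (-10, (None, None)), (50, ((array([654.4,  50. ]), array([43.8, 14.4]), -88.55), np.float64(141.0))), (110, (None, None))]
A ((array([532.8, 310.1]), array([36.4, 12.4]), -65.55), np.float64(70.2))
B ((array([ 532.8, -325.7]), array([30.4, 15.3]), -79.21), np.float64(69.0))
C ((array([431.2, 254.2]), array([32.8, 14.7]), 68.13), np.float64(64.9))
meas [537.4 154.9 179.1] [-1.7986e+02 -3.0000e-02  8.6200e+01] cmd [540.97 151.99 179.  ] [-1.7999e+02 -1.0000e-02  8.6000e+01] w 42.6 t 26.68 q6 0.21 F [-0.1 -0.3  0.2]
```

>>> {"op": "play_rows", "data": {"targets": [[[0.04,-0.05,0],[0,0,0.005],0.5],[[0.08,-0.1,0.01],[0,0,0.01],0.5],[[0.1183,-0.1492,0.04],[0,0,0.0133],0.5],[[0.1183,-0.1492,0.0862],[0,0,0.0133],0.5],[[0.1183,-0.1492,0.0862],[0,0,0.0133],0.5]]}}

```text
time: 27.3
eef_pos: [427.3, 254.3, 108.3]
tool_rot: [-3.137, 0.002, 1.46]
wrist_force: [0.7, -0.0, -0.7]
grip_width: 0.502
gripper_force: 0.0
```

```bash
cat >> h.py <<'E'
def wblade(c):
    p,w,ci=snap("wrist")
    m=(np.hypot(w[...,0]-c[0],w[...,1]-c[1])<45)&(w[...,2]>58)&(w[...,2]<76);m&=p.min(-1)>70
    print("wrist blade",m.sum(),rect(w[m]),np.percentile(w[...,2][m],90))
E
python3 - <<'E'
from h import *
mv(([.1183,-.1492,.0862],[0,0,.0133]))
wblade((428.5,254.7));wblade((428.5,254.7));plan((428.5,254.7,60,83.6))
E
```

```text
wrist blade 1158 (array([427.8, 258.2]), array([29.8, 11.5]), 84.74) 68.29575691737728
wrist blade 1150 (array([427.7, 258.3]), array([29.4, 12.1]), 83.07) 68.32222907356702
meas [429.6 254.5 110.7] [ 1.7996e+02 -2.0000e-02  8.3570e+01] cmd [428.5  254.73 110.06] [-179.99   -0.     83.61] w 42.1 t 27.4 q6 0.49 F [-0.4  0.1  0.2]
(428.5, 254.7, 60, 83.6) shift [-0.0, 0.0, 0.0626] turn [-0.0, -0.0, 0.0] rows>= 1
```

>>> {"op": "play_rows", "data": {"targets": [[[0.0015,0,0.03],[0,0,0],0.5],[[0.0015,0,0.06],[0,0,0],0.5],[[0.0015,0,0.0626],[0,0,0],0.5],[[0.0015,0,0.0626],[0,0,0],0.5]]}}

```text
time: 27.9
eef_pos: [429.9, 255.9, 61.2]
tool_rot: [3.14, -0.001, 1.459]
wrist_force: [0.1, -0.1, 0.1]
grip_width: 0.499
gripper_force: 0.0
```

>>> {"op": "play_rows", "data": {"targets": [[[0,0,0],[0,0,0],1],[[0,0,0],[0,0,0],1],[[0,0,0],[0,0,0],1],[[0,0,0],[0,0,0],1],[[0,0,0],[0,0,0],1]]}}

```text
time: 28.52
eef_pos: [428.9, 256.1, 60.5]
tool_rot: [3.141, -0.0, 1.459]
wrist_force: [-2.5, 0.6, 5.5]
grip_width: 0.13
gripper_force: 52.4
```

```bash
python3 - <<'E'
from h import *
mv(([.0015,0,.0626],[0,0,0]))
plan((428.5,255.8,180,83.6),(655.2,110,178,88.84),(655.2,110,133,88.84))
E
```

```text
meas [428.9 256.1  60.5] [ 1.7995e+02 -3.0000e-02  8.3610e+01] cmd [428.63 255.93  59.98] [-179.99   -0.     83.61] w 11.1 t 28.52 q6 0.5 F [-2.5  0.6  5.5]
(428.5, 255.8, 180, 83.6) shift [-0.0002, -0.0002, -0.15] turn [-0.0, -0.0, 0.0] rows>= 2
(655.2, 110, 178, 88.84) shift [-0.1495, 0.3019, 0.0025] turn [0.0, 0.0, -0.0291] rows>= 5
(655.2, 110, 133, 88.84) shift [-0.0, -0.0, 0.0562] turn [0.0, 0.0, 0.0] rows>= 1
```

>>> {"op": "play_rows", "data": {"targets": [[[0,0,-0.03],[0,0,0],1],[[0,0,-0.09],[0,0,0],1],[[0,0,-0.15],[0,0,0],1],[[0,0,-0.15],[0,0,0],1]]}}

```text
time: 29.02
eef_pos: [430.4, 256.7, 183.2]
tool_rot: [3.135, -0.004, 1.459]
wrist_force: [0.7, 0.0, -1.7]
grip_width: 0.127
gripper_force: 51.4
```

>>> {"op": "play_rows", "data": {"targets": [[[-0.03,0.06,0],[0,0,-0.006],1],[[-0.06,0.12,0],[0,0,-0.012],1],[[-0.09,0.18,0],[0,0,-0.018],1],[[-0.12,0.24,0],[0,0,-0.024],1],[[-0.1495,0.3019,0.0025],[0,0,-0.0291],1]]}}

```text
time: 29.65
eef_pos: [656.0, 109.0, 175.8]
tool_rot: [-3.139, 0.0, 1.551]
wrist_force: [-0.2, 0.7, -0.9]
grip_width: 0.123
gripper_force: 51.4
```

>>> {"op": "play_rows", "data": {"targets": [[[0,0,0],[0,0,0],1],[[0,0,0],[0,0,0],1],[[0,0,0],[0,0,0],1]]}}

```text
time: 30.02
eef_pos: [654.3, 111.1, 177.4]
tool_rot: [-3.14, -0.0, 1.552]
wrist_force: [-0.5, -0.2, -1.3]
grip_width: 0.128
gripper_force: 51.3
```

>>> {"op": "play_rows", "data": {"targets": [[[0,0,0.025],[0,0,0],1],[[0,0,0.042],[0,0,0],1],[[0,0,0.05],[0,0,0],1],[[0,0,0.055],[0,0,0],1],[[0,0,0.0562],[0,0,0],1]]}}

```text
time: 30.65
eef_pos: [655.4, 110.2, 133.1]
tool_rot: [3.141, -0.0, 1.551]
wrist_force: [-0.6, 0.1, -1.2]
grip_width: 0.128
gripper_force: 51.4
```

```bash
python3 - <<'E'
from h import *
mv(([0,0,-.15],[0,0,0]),([-.1495,.3019,.0025],[0,0,-.0291]),([0,0,.0562],[0,0,0]))
plan()
E
```

```text
meas [655.4 110.2 133.1] [179.99  -0.    88.85] cmd [655.33 110.17 132.98] [-1.7999e+02 -1.0000e-02  8.8840e+01] w 10.9 t 30.65 q6 0.07 F [-0.6  0.1 -1.2]
```

```bash
python3 - <<'E'
from h import *
mv(([0,0,.002],[0,0,0]),([0,0,-.062],[0,0,0]))
plan((533.4,308.4,120,114.3),(533.4,308.4,60,114.3))
E
```

```text
meas [655.4 110.2 133.1] [179.99  -0.    88.85] cmd [655.34 110.16 180.98] [-1.7999e+02 -1.0000e-02  8.8840e+01] w 10.9 t 30.65 q6 0.07 F [-0.6  0.1 -1.2]
(533.4, 308.4, 120, 114.3) shift [0.2447, -0.1574, 0.0763] turn [-0.0, -0.0, -0.1414] rows>= 4
(533.4, 308.4, 60, 114.3) shift [0.0, -0.0, 0.075] turn [0.0, 0.0, 0.0] rows>= 1
```

>>> {"op": "play_rows", "data": {"targets": [[[0,0,0.001],[0,0,0],1],[[0,0,0.002],[0,0,0],1],[[0,0,0.002],[0,0,0],1]]}}

```text
time: 31.02
eef_pos: [655.7, 110.1, 132.4]
tool_rot: [3.14, -0.0, 1.551]
wrist_force: [-1.5, -0.6, 5.0]
grip_width: 0.126
gripper_force: 52.1
```

>>> {"op": "play_rows", "data": {"targets": [[[0,0,0],[0,0,0],0.5],[[0,0,0],[0,0,0],0.5],[[0,0,0],[0,0,0],0.5],[[0,0,-0.04],[0,0,0],0.5],[[0,0,-0.062],[0,0,0],0.5]]}}

```text
time: 31.65
eef_pos: [655.8, 110.2, 182.3]
tool_rot: [3.14, -0.0, 1.551]
wrist_force: [-0.1, 1.1, -0.4]
grip_width: 0.496
gripper_force: 0.0
```

>>> {"op": "play_rows", "data": {"targets": [[[0.061,-0.04,0],[0,0,-0.035],0.5],[[0.122,-0.08,0],[0,0,-0.07],0.5],[[0.183,-0.12,0],[0,0,-0.105],0.5],[[0.2447,-0.1574,0.02],[0,0,-0.1414],0.5],[[0.2447,-0.1574,0.0763],[0,0,-0.1414],0.5]]}}

```text
time: 32.28
eef_pos: [532.6, 312.9, 121.8]
tool_rot: [3.135, -0.001, 2.002]
wrist_force: [0.3, -0.6, -0.3]
grip_width: 0.5
gripper_force: 0.0
```

>>> {"op": "play_rows", "data": {"targets": [[[0,0,0],[0,0,0],0.5],[[0,0,0],[0,0,0],0.5]]}}

```text
time: 32.52
eef_pos: [534.4, 308.2, 121.1]
tool_rot: [3.14, 0.0, 1.994]
wrist_force: [0.3, 0.6, -0.5]
grip_width: 0.501
gripper_force: 0.0
```

```bash
python3 - <<'E'
from h import *
mv(([.2447,-.1574,.0763],[0,0,-.1414]))
wblade((533.5,308));survey("DC");plan()
E
```

```text
wrist blade 1187 (array([532.9, 311.9]), array([30. , 11.9]), -65.53) 68.28388574166978
top tube ((array([653. ,  19.1]), array([419.8,  55.3]), 89.53), np.float64(95.8)) on [(-70, (None, None)), (-10, (None, None)), (50, ((array([650.1,  48.4]), array([44.7, 22.3]), 86.9), np.float64(141.1))), (110, ((array([648.9, 121.3]), array([36. , 22.8]), -89.23), np.float64(141.4)))]
A ((array([535.5, 304.5]), array([23.1, 12.4]), -66.59), np.float64(69.4))
B ((array([ 532.3, -326.5]), array([31.4, 12.1]), -80.33), np.float64(69.2))
scene tube ((array([654.8,  21.3]), array([423. ,  58.7]), -89.38), np.float64(96.2)) on [(-70, (None, None)), (-10, (None, None)), (50, ((array([658.4,  49.9]), array([44.9, 20.6]), 88.51), np.float64(141.4))), (110, ((array([654.1, 122.9]), array([34.7, 22. ]), 68.51), np.float64(141.3)))]
A ((array([533.6, 307.3]), array([34.2, 12.4]), -65.37), np.float64(69.4))
B ((array([ 532.8, -326.1]), array([30.1, 15. ]), -80.68), np.float64(68.8))
meas [534.8 308.1 121.7] [179.83   0.   114.21] cmd [533.39 308.43 119.97] [-1.800e+02 -1.000e-02  1.143e+02] w 42.6 t 32.67 q6 -0.02 F [0.1 0.4 0.2]
```

```bash
python3 - <<'E'
from h import *
p,w,ci=snap("scene")
c=p[130:330,250:460];cv2.imwrite("pics/s4.png",cv2.resize(c,None,fx=3.5,fy=2.9,interpolation=cv2.INTER_CUBIC)[:,:,::-1])
for n in("top","scene"):
    p,w,r=look(n)
    m=(w[...,2]>120)&(abs(w[...,0]-654)<40)&(w[...,1]>0)&(w[...,1]<160)&(w[...,2]<145)
    k,l,st,c=cv2.connectedComponentsWithStats(m.astype(np.uint8))
    for i in range(1,k):
        if st[i,4]>10: print(n,st[i],rect(w[l==i]),np.percentile(w[l==i][:,2],[5,95]))
E
```

```text
top [260 202  16   8 117] (array([654.6, 125.9]), array([29.1, 12.2]), 89.45) [122.50557049 141.33179895]
top [298 203  15   9 117] (array([654.2,  48.3]), array([28.9, 12.4]), 88.26) [123.56629186 141.53966927]
scene [388 197  16  18 173] (array([654.8, 127.5]), array([31.3, 14.3]), 85.98) [121.32868627 141.70443314]
scene [360 219  16  18 182] (array([654.4,  50. ]), array([31. , 13.6]), 84.3) [122.2425607  141.49239024]
```

View pics/s4.png

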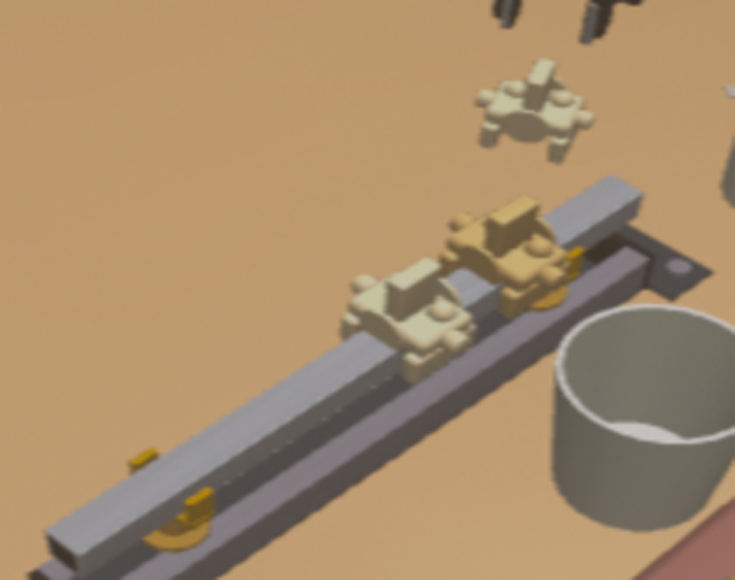

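>>> {"op": "play_rows", "data": {"targets": [[[0.0012,0.0005,0.03],[0,0,0],0.5],[[0.0012,0.0005,0.06],[0,0,0],0.5],[[0.0012,0.0005,0.075],[0,0,0],0.5],[[0.0012,0.0005,0.075],[0,0,0],0.5]]}}

```text
time: 33.33
eef_pos: [533.2, 309.2, 59.5]
tool_rot: [-3.14, -0.0, 1.995]
wrist_force: [0.5, -0.1, 0.6]
grip_width: 0.497
gripper_force: 0.0
```

>>> {"op": "play_rows", "data": {"targets": [[[0,0,0],[0,0,0],1],[[0,0,0],[0,0,0],1],[[0,0,0],[0,0,0],1],[[0,0,0],[0,0,0],1],[[0,0,0],[0,0,0],1]]}}

```text
time: 33.95
eef_pos: [533.9, 309.7, 60.9]
tool_rot: [3.14, 0.0, 1.995]
wrist_force: [-0.1, -0.6, 6.5]
grip_width: 0.125
gripper_force: 51.9
```

```bash
python3 - <<'E'
from h import *
mv(([.0012,.0005,.075],[0,0,0]))
plan((533.4,308.4,220,114.3),(593,149,220,101.5),(652.8,-10,180,88.84),(652.8,-10,133,88.84))
E
```

```text
meas [533.9 309.7  60.9] [179.9   0.  114.3] cmd [533.35 309.48  59.97] [-1.800e+02 -1.000e-02  1.143e+02] w 10.6 t 33.95 q6 -0.02 F [-0.1 -0.6  6.5]
(533.4, 308.4, 220, 114.3) shift [-0.0012, -0.0005, -0.2] turn [-0.0, -0.0, -0.0] rows>= 3
(593, 149, 220, 101.5) shift [-0.2123, -0.0141, -0.0] turn [-0.0, -0.0, 0.0711] rows>= 3
(652.8, -10, 180, 88.84) shift [-0.2097, 0.0336, 0.05] turn [0.0, -0.0, 0.0703] rows>= 3
(652.8, -10, 133, 88.84) shift [-0.0, -0.0, 0.0588] turn [0.0, 0.0, 0.0] rows>= 1
```

>>> {"op": "play_rows", "data": {"targets": [[[0,0,-0.03],[0,0,0],1],[[0,0,-0.1],[0,0,0],1],[[0,0,-0.17],[0,0,0],1],[[-0.0012,-0.0005,-0.2],[0,0,0],1],[[-0.0012,-0.0005,-0.2],[0,0,0],1]]}}

```text
time: 34.58
eef_pos: [534.0, 308.7, 221.6]
tool_rot: [3.138, 0.0, 1.995]
wrist_force: [-0.2, -0.0, -1.7]
grip_width: 0.125
gripper_force: 51.1
```

>>> {"op": "play_rows", "data": {"targets": [[[-0.055,-0.004,0],[0,0,0.018],1],[[-0.11,-0.008,0],[0,0,0.036],1],[[-0.16,-0.011,0],[0,0,0.054],1],[[-0.2123,-0.0141,0],[0,0,0.0711],1]]}}

```text
time: 35.08
eef_pos: [592.3, 147.7, 217.2]
tool_rot: [-3.137, -0.0, 1.77]
wrist_force: [0.5, 1.1, -1.3]
grip_width: 0.13
gripper_force: 51.0
```

>>> {"op": "play_rows", "data": {"targets": [[[-0.055,0.009,0],[0,0,0.018],1],[[-0.11,0.018,0],[0,0,0.036],1],[[-0.165,0.027,0],[0,0,0.054],1],[[-0.2097,0.0336,0],[0,0,0.0703],1],[[-0.2097,0.0336,0.03],[0,0,0.0703],1]]}}

```text
time: 35.7
eef_pos: [653.5, -13.2, 194.4]
tool_rot: [3.141, 0.001, 1.546]
wrist_force: [-0.4, 1.8, -1.4]
grip_width: 0.129
gripper_force: 51.0
```

>>> {"op": "play_rows", "data": {"targets": [[[0,0,0.02],[0,0,0],1],[[0,0,0.02],[0,0,0],1],[[0,0,0.02],[0,0,0],1]]}}

```text
time: 36.08
eef_pos: [652.9, -9.5, 180.1]
tool_rot: [3.141, 0.0, 1.552]
wrist_force: [-0.8, -0.4, -1.1]
grip_width: 0.129
gripper_force: 50.9
```

```bash
cat >> h.py <<'E'
def inblade():
    p,w,ci=snap("wrist");T=inhand(w)
    m=(np.hypot(T[...,0],T[...,1])<25)&(T[...,2]>-16)&(T[...,2]<10);m&=p.min(-1)>85
    P=T[m];zt=np.percentile(P[:,2],2);print("blade",m.sum(),rect(P[P[:,2]<zt+4]),zt)
def ontube():
    for n in("top","scene"):
        p,w,r=look(n)
        m=(w[...,2]>120)&(abs(w[...,0]-654)<40)&(w[...,1]>-110)&(w[...,1]<170)&(w[...,2]<148)
        k,l,st,c=cv2.connectedComponentsWithStats(m.astype(np.uint8))
        for i in range(1,k):
            if st[i,4]>10: print(n,st[i][:2],rect(w[l==i]),np.percentile(w[l==i][:,2],[5,95]))
    return p,w,r
E
python3 - <<'E'
from h import *
mv(([-.0012,-.0005,-.2],[0,0,0]),([-.2123,-.0141,0],[0,0,.0711]),([-.2097,.0336,.03],[0,0,.0703]),([0,0,.02],[0,0,0]))
inblade();ontube();plan((652.8,-10,133.5,88.84))
E
```

```text
blade 1782 (array([2.5, 6.8]), array([30.3, 24.5]), -0.41) -7.220104401190013
top [260 202] (array([654.3, 126.1]), array([29.4, 12.2]), 89.87) [123.47209789 141.67643007]
top [298 203] (array([653.8,  48.6]), array([29.6, 12.3]), -87.86) [123.77429828 142.10986152]
top [343 216] (array([630.1, -32. ]), array([10. ,  4.5]), 0.08) [134.15753654 143.25674267]
scene [388 197] (array([655.4, 127.9]), array([31.9, 13.7]), 87.32) [121.57488137 142.1395996 ]
scene [360 219] (array([654.1,  49.8]), array([31.9, 12.8]), 89.94) [122.63643471 141.72287887]
scene [324 237] (array([645.8, -29. ]), array([43.7,  9.2]), 0.48) [124.34560662 147.08519646]
scene [342 242] (array([681.8, -11.4]), array([48.7, 16.6]), 78.11) [123.25593882 146.79254722]
meas [653.2  -9.7 180.9] [1.799e+02 1.000e-02 8.888e+01] cmd [652.77 -10.05 179.93] [-1.7999e+02 -1.0000e-02  8.8840e+01] w 11.0 t 36.23 q6 -0.11 F [-0.2  0.  -1.1]
(652.8, -10, 133.5, 88.84) shift [0.0001, 0.0, 0.058] turn [-0.0, -0.0, 0.0] rows>= 1
```

>>> {"op": "play_rows", "data": {"targets": [[[0,0,0.025],[0,0,0],1],[[0,0,0.042],[0,0,0],1],[[0,0,0.052],[0,0,0],1],[[0,0,0.058],[0,0,0],1],[[0,0,0.0585],[0,0,0],1]]}}

```text
time: 36.85
eef_pos: [653.0, -10.1, 133.4]
tool_rot: [3.141, 0.0, 1.551]
wrist_force: [-0.3, 1.2, -1.2]
grip_width: 0.128
gripper_force: 51.0
```

>>> {"op": "play_rows", "data": {"targets": [[[0,0,0.001],[0,0,0],1],[[0,0,0.0022],[0,0,0],1],[[0,0,0.0022],[0,0,0],1]]}}

```text
time: 37.22
eef_pos: [653.1, -10.1, 132.9]
tool_rot: [3.14, 0.0, 1.551]
wrist_force: [-1.9, -0.0, 6.5]
grip_width: 0.129
gripper_force: 52.1
```

```bash
python3 - <<'E'
from h import *
mv(([0,0,.0585],[0,0,0]),([0,0,.0022],[0,0,0]));plan()
mv(([0,0,-.062],[0,0,0]))
plan((592,-168,180,94),(532.5,-326,120,99.7),(532.5,-326,60,99.7))
E
```

```text
meas [653.1 -10.1 132.9] [1.799e+02 1.000e-02 8.884e+01] cmd [652.77 -10.04 131.37] [-1.7999e+02 -1.0000e-02  8.8840e+01] w 11.0 t 37.23 q6 -0.11 F [-1.9 -0.   6.5]
meas [653.1 -10.1 132.9] [1.799e+02 1.000e-02 8.884e+01] cmd [652.77 -10.05 180.97] [-1.7999e+02 -1.0000e-02  8.8840e+01] w 11.0 t 37.23 q6 -0.11 F [-1.9 -0.   6.5]
(592, -168, 180, 94) shift [-0.1989, -0.072, 0.0012] turn [-0.0, -0.0, -0.0286] rows>= 3
(532.5, -326, 120, 99.7) shift [-0.1918, -0.088, 0.075] turn [0.0, 0.0, -0.0317] rows>= 3
(532.5, -326, 60, 99.7) shift [0.0, -0.0, 0.075] turn [0.0, 0.0, 0.0] rows>= 1
```

>>> {"op": "play_rows", "data": {"targets": [[[0,0,0],[0,0,0],0.5],[[0,0,0],[0,0,0],0.5],[[0,0,0],[0,0,0],0.5],[[0,0,-0.04],[0,0,0],0.5],[[0,0,-0.062],[0,0,0],0.5]]}}

```text
time: 37.85
eef_pos: [653.3, -10.1, 182.3]
tool_rot: [3.14, 0.0, 1.551]
wrist_force: [-0.9, -0.1, -0.1]
grip_width: 0.498
gripper_force: 0.0
```

>>> {"op": "play_rows", "data": {"targets": [[[-0.055,-0.02,0],[0,0,-0.008],0.5],[[-0.11,-0.04,0],[0,0,-0.016],0.5],[[-0.165,-0.06,0],[0,0,-0.024],0.5],[[-0.1989,-0.072,0.0012],[0,0,-0.0286],0.5]]}}

```text
time: 38.35
eef_pos: [591.1, -170.0, 180.0]
tool_rot: [-3.141, 0.0, 1.64]
wrist_force: [-0.3, -0.5, -0.9]
grip_width: 0.5
gripper_force: 0.0
```

>>> {"op": "play_rows", "data": {"targets": [[[-0.055,-0.025,0],[0,0,-0.01],0.5],[[-0.11,-0.05,0],[0,0,-0.02],0.5],[[-0.165,-0.075,0.02],[0,0,-0.03],0.5],[[-0.1918,-0.088,0.075],[0,0,-0.0317],0.5],[[-0.1918,-0.088,0.075],[0,0,-0.0317],0.5]]}}

```text
time: 38.98
eef_pos: [529.8, -326.3, 116.4]
tool_rot: [-3.137, -0.005, 1.737]
wrist_force: [0.5, 1.5, -0.1]
grip_width: 0.505
gripper_force: 0.0
```

```bash
python3 - <<'E'
from h import *
mv(([-.1989,-.072,.0012],[0,0,-.0286]),([-.1918,-.088,.075],[0,0,-.0317]))
wblade((532.5,-326));wblade((532.5,-326))
p,w,r=ontube();print("B",r(VE['B'],50,80,75,75)[1:],"tube",r((654,20),86,100,20,240)[1:])
plan((532.5,-325.5,60,99.7))
E
```

```text
wrist blade 1148 (array([ 531.9, -323.2]), array([29.4, 11.9]), -80.08) 68.27455317407116
wrist blade 1100 (array([ 532.1, -323.4]), array([29.3, 11.5]), -80.82) 68.25171009653579
top [260 202] (array([654.1, 125.9]), array([29.5, 11.8]), -89.44) [122.60842027 141.75183836]
top [298 203] (array([654.4,  48.3]), array([29. , 12.3]), 88.33) [123.62696175 141.49822965]
top [327 204] (array([653.8, -11.4]), array([29.6, 13.3]), 89.02) [124.3927039  141.66509196]
scene [388 197] (array([654.8, 126.8]), array([32.6, 14.6]), 89.44) [122.15942558 141.68050771]
scene [360 219] (array([654.4,  49.8]), array([33. , 13.3]), 89.03) [122.39642322 142.11111138]
scene [336 236] (array([653.2, -10.9]), array([32.8, 13.2]), 88.75) [120.79157095 141.7381971 ]
B ((array([ 532.9, -325.7]), array([29.8, 13.9]), -81.44), np.float64(68.6)) tube ((array([654.1,  21. ]), array([421.8,  39.7]), 89.84), np.float64(96.2))
meas [ 533.7 -325.5  121.6] [1.7989e+02 1.0000e-01 9.9760e+01] cmd [ 532.43 -325.94  119.99] [-1.80e+02 -1.00e-02  9.97e+01] w 42.4 t 39.17 q6 -0.84 F [ 1.   1.1 -0.3]
(532.5, -325.5, 60, 99.7) shift [0.0005, 0.0002, 0.075] turn [-0.0, -0.0, -0.0] rows>= 1
```

>>> {"op": "play_rows", "data": {"targets": [[[0.001,0.0002,0.03],[0,0,0],0.5],[[0.001,0.0002,0.06],[0,0,0],0.5],[[0.001,0.0002,0.075],[0,0,0],0.5],[[0.001,0.0002,0.075],[0,0,0],0.5]]}}

```text
time: 39.67
eef_pos: [532.9, -324.6, 60.2]
tool_rot: [-3.142, -0.0, 1.741]
wrist_force: [0.3, 0.0, 0.3]
grip_width: 0.499
gripper_force: 0.0
```

>>> {"op": "play_rows", "data": {"targets": [[[0,0,0],[0,0,0],1],[[0,0,0],[0,0,0],1],[[0,0,0],[0,0,0],1],[[0,0,0],[0,0,0],1],[[0,0,0],[0,0,0],1]]}}

```text
time: 40.3
eef_pos: [532.8, -325.5, 60.9]
tool_rot: [3.141, 0.001, 1.74]
wrist_force: [-1.3, 0.6, 5.2]
grip_width: 0.129
gripper_force: 52.3
```

```bash
python3 - <<'E'
from h import *
mv(([.001,.0002,.075],[0,0,0]))
plan((532.5,-325.5,190,99.7),(592,-198,190,94.3),(651.6,-70,180,88.84),(651.6,-70,133.5,88.84))
E
```

```text
meas [ 532.8 -325.5   60.9] [1.7994e+02 6.0000e-02 9.9690e+01] cmd [ 532.44 -325.12   59.99] [-1.80e+02 -1.00e-02  9.97e+01] w 10.9 t 40.3 q6 -0.84 F [-1.3  0.6  5.2]
(532.5, -325.5, 190, 99.7) shift [-0.0005, -0.0, -0.1625] turn [-0.0, -0.0, -0.0] rows>= 3
(592, -198, 190, 94.3) shift [0.1446, 0.1002, 0.0] turn [-0.0, -0.0, 0.03] rows>= 3
(651.6, -70, 180, 88.84) shift [0.154, 0.0863, 0.0125] turn [0.0, -0.0, 0.0303] rows>= 3
(651.6, -70, 133.5, 88.84) shift [-0.0, -0.0, 0.0581] turn [0.0, 0.0, 0.0] rows>= 1
```

>>> {"op": "play_rows", "data": {"targets": [[[0,0,-0.03],[0,0,0],1],[[0,0,-0.1],[0,0,0],1],[[-0.0005,0,-0.1625],[0,0,0],1],[[-0.0005,0,-0.1625],[0,0,0],1]]}}

```text
time: 40.8
eef_pos: [534.2, -326.8, 194.6]
tool_rot: [3.136, 0.007, 1.74]
wrist_force: [-0.7, -0.4, -1.3]
grip_width: 0.129
gripper_force: 51.3
```

>>> {"op": "play_rows", "data": {"targets": [[[0.048,0.033,0],[0,0,0.01],1],[[0.096,0.066,0],[0,0,0.02],1],[[0.1446,0.1002,0],[0,0,0.03],1]]}}

```text
time: 41.18
eef_pos: [591.7, -196.6, 188.0]
tool_rot: [-3.139, -0.002, 1.644]
wrist_force: [0.7, -0.3, -1.7]
grip_width: 0.129
gripper_force: 51.3
```

>>> {"op": "play_rows", "data": {"targets": [[[0.051,0.029,0],[0,0,0.01],1],[[0.1,0.056,0],[0,0,0.02],1],[[0.14,0.078,0],[0,0,0.03],1],[[0.154,0.0863,0.0125],[0,0,0.0303],1],[[0.154,0.0863,0.0125],[0,0,0.0303],1]]}}

```text
time: 41.8
eef_pos: [650.6, -69.5, 177.3]
tool_rot: [-3.137, -0.001, 1.552]
wrist_force: [0.5, 0.3, -1.8]
grip_width: 0.125
gripper_force: 51.2
```

>>> {"op": "play_rows", "data": {"targets": [[[0,0,0],[0,0,0],1],[[0,0,0],[0,0,0],1],[[0,0,0],[0,0,0],1]]}}

```text
time: 42.18
eef_pos: [651.5, -70.9, 180.3]
tool_rot: [3.141, 0.0, 1.549]
wrist_force: [-0.0, 0.0, -1.4]
grip_width: 0.128
gripper_force: 51.2
```

```bash
python3 - <<'E'
from h import *
mv(([-.0005,0,-.1625],[0,0,0]),([.1446,.1002,0],[0,0,.03]),([.154,.0863,.0125],[0,0,.0303]))
p,w,r=ontube()
print("tube",r((654,20),86,100,20,240)[1:]);plan((651.6,-70,133.5,88.84))
E
```

```text
top [353 195] (array([673.8, -51.3]), array([8.3, 3.8]), -1.19) [130.94855578 145.06307705]
top [260 202] (array([654.4, 126.3]), array([29.7, 11.4]), 87.78) [124.76928439 141.98241144]
top [298 203] (array([654.1,  48.4]), array([29. , 12.8]), -89.29) [124.26879478 141.86028036]
scene [388 197] (array([655.3, 127.2]), array([31.5, 13.8]), 86.49) [122.38126022 141.91968921]
scene [360 219] (array([653.7,  50.1]), array([31.5, 14.2]), -88.21) [121.99738364 141.83320911]
scene [336 237] (array([653.7, -11.3]), array([32.1, 12.4]), 89.15) [121.9884663  141.77510065]
scene [298 256] (array([661.2, -83.5]), array([70.1, 37.5]), 36.42) [123.32243807 147.02428502]
tube ((array([654.1,  21. ]), array([421.1,  39.7]), -89.89), np.float64(96.2))
meas [651.6 -70.5 180.3] [1.7998e+02 1.0000e-02 8.8810e+01] cmd [651.66 -69.96 180.01] [-1.7999e+02 -1.0000e-02  8.8840e+01] w 10.8 t 42.27 q6 -0.2 F [ 0.1  0.2 -1.8]
(651.6, -70, 133.5, 88.84) shift [-0.0001, -0.0001, 0.0581] turn [-0.0, -0.0, 0.0] rows>= 1
```

>>> {"op": "play_rows", "data": {"targets": [[[0,0,0.025],[0,0,0],1],[[0,0,0.042],[0,0,0],1],[[0,0,0.052],[0,0,0],1],[[0,0,0.058],[0,0,0],1],[[0,0,0.0585],[0,0,0],1]]}}

```text
time: 42.9
eef_pos: [651.9, -70.0, 133.4]
tool_rot: [3.141, 0.0, 1.551]
wrist_force: [-0.4, -0.8, -2.5]
grip_width: 0.127
gripper_force: 51.2
```

>>> {"op": "play_rows", "data": {"targets": [[[0,0,0.001],[0,0,0],1],[[0,0,0.0022],[0,0,0],1],[[0,0,0.0022],[0,0,0],1]]}}

```text
time: 43.28
eef_pos: [652.0, -70.0, 132.8]
tool_rot: [3.14, 0.0, 1.551]
wrist_force: [-2.1, 0.0, 5.2]
grip_width: 0.129
gripper_force: 52.1
```

Seated by force. Release, rise and back off towards the base.

>>> {"op": "play_rows", "data": {"targets": [[[0,0,0],[0,0,0],0.5],[[0,0,0],[0,0,0],0.5],[[0,0,0],[0,0,0],0.5],[[0,0,-0.04],[0,0,0],0.5],[[0,0,-0.1],[0,0,0],0.5]]}}

```text
time: 43.9
eef_pos: [650.8, -69.8, 210.4]
tool_rot: [-3.137, -0.001, 1.551]
wrist_force: [1.0, -0.3, 0.2]
grip_width: 0.495
gripper_force: 0.0
```

>>> {"op": "play_rows", "data": {"targets": [[[-0.07,-0.02,0],[0,0,0],0.5],[[-0.14,-0.05,0],[0,0,0],0.5],[[-0.2,-0.1,0],[0,0,0],0.5],[[-0.25,-0.16,0],[0,0,0],0.5],[[-0.25,-0.2,0],[0,0,0],0.5]]}}

```text
time: 44.52
eef_pos: [485.4, -269.3, 211.2]
tool_rot: [-3.141, 0.001, 1.547]
wrist_force: [0.4, -0.3, 0.3]
grip_width: 0.503
gripper_force: 0.0
```

```bash
python3 - <<'E'
from h import *
p,w,r=ontube()
cv2.imwrite("pics/s9.png",cv2.resize(p[150:390,200:460],None,fx=2.9,fy=2.45,interpolation=cv2.INTER_CUBIC)[:,:,::-1])
t,w,r=look("top")
for k,(lo,hi) in {"end-":(-195,-130),"gap":(-48,-36),"gap2":(-45,-35),"mid":(14,22),"gap3":(75,98),"end+":(165,225)}.items():
    m=(abs(w[...,0]-654)<14)&(w[...,1]>lo)&(w[...,1]<hi)&(w[...,2]>86)&(w[...,2]<100);P=w[m];print(k,len(P),np.round(np.median(P,0),1))
print("posts",r((651,-119),60,98,40,10),r((656.8,158),60,98,40,10));plan()
E
```

```text
top [260 202] (array([654.2, 126. ]), array([29.6, 12. ]), -89.58) [123.69489254 142.06379767]
top [298 203] (array([654.2,  48.4]), array([29. , 12.7]), 89.83) [124.84234131 141.73129555]
top [327 204] (array([653.8, -11.4]), array([29.2, 13. ]), -88.86) [124.73444989 142.06725299]
top [356 206] (array([651.4, -71. ]), array([28.9, 11.7]), -89.58) [121.02222483 141.62027407]
scene [388 197] (array([654.4, 126.6]), array([31.4, 14.2]), 89.21) [120.88919093 141.79884393]
scene [360 219] (array([654.5,  50.2]), array([32. , 13.6]), 88.82) [121.39021678 142.17360422]
scene [336 236] (array([653.8, -10.3]), array([31.4, 13.3]), 87.37) [122.18135969 142.15949526]
scene [311 255] (array([652.8, -70.1]), array([31.5, 13.3]), 89.62) [122.35856695 141.64857593]
end- 302 [ 651.3 -160.3   94. ]
gap 67 [651.6 -42.2  93.8]
gap2 60 [652.1 -40.3  93.7]
mid 47 [652.4  17.8  93.6]
gap3 127 [655.2  86.3  93.5]
end+ 309 [656.2 194.7  93.7]
posts (np.int64(202), (array([ 650.7, -118.8]), array([45.3, 19.7]), -0.72), np.float64(95.1)) (np.int64(161), (array([653.9, 158.8]), array([50.8, 18.3]), 0.6), np.float64(95.1))
meas [ 486.6 -267.2  211.8] [179.99  -0.    88.72] cmd [651.66 -69.96 180.01] [-1.7999e+02 -1.0000e-02  8.8840e+01] w 42.4 t 44.67 q6 -0.62 F [ 0.3  0.3 -0.4]
```

View pics/s9.png

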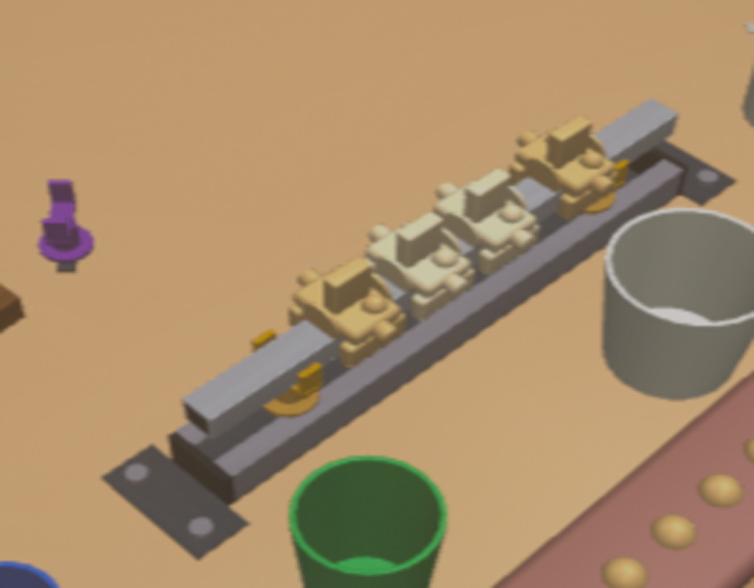

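```bash
python3 -c "
from bench import *
print(sign_off())"
```

```text
the job is handed in; nothing more can be done
None
```

I handed the job in at about 45 s on the robot clock. In the last camera check, both posts stood home in the strut, the tube was level in both forks, and all four casts sat upright astride it. The judge returned no verdict. One cast was shifted about 16 mm along the tube after I placed it and now sits close to one fork, but it was still seated when last seen.

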